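Fit the hold-down stack on the bench lap's spindle

TASK

Secure the disc on the bench lap: put the long spacer on the spindle, then the keyed washer over the spindle's flats and right down on the spacer, turning it by feel until it drops, then push the retainer straight down until it clicks and sits flat on the washer. Feel your way and never lean hard on the machine. Leave the spare parts and everything else on the bench where they are.

Things in the scene. Friction and masses are not known exactly. Their poses are not given: they have to be found in the camera images.
- machine: bench lap (small disc polisher) fixed to the bench: grey housing 240 x 210 mm with a 200 mm splash rim up to 98 mm high, black control strip on its -x side; origin on the upright spindle's axis at table height. Part of it: the copper-edged steel lap disc, 148 mm across, and the spindle are held by the spindle lock and do not turn.
- spindle_seat (a point): point on the spindle's axis at the top face of the lap disc, exactly 105 mm above the table. Spindle above it: round, 24 mm diameter, up to 15.5 mm; from there to 28 mm the same 24 mm with two flats (14 mm across flats), ending in a shoulder; above the shoulder a round nose of 14 mm, with a groove 37.4 mm up, coned from 46 mm to a 9 mm tip at 51 mm. The flats are not reported: they run parallel to the machine's x axis give or take 1 rad, wherever the spindle stopped
- spacer: the long spacer, a steel sleeve 36 mm outside, 25.6 mm bore, 20 mm high; lies flat on a 3 mm thick green mat (its underside 3 mm above the table); origin at the centre of its underside, z along the bore. Seated, its underside is on the lap disc
- washer: keyed steel washer 50 mm outside, 9 mm thick, its 25.8 mm bore narrowed by two flats 15.8 mm apart; the flats run along its own x axis (a half turn is the same); lies flat on a 3 mm thick green mat (its underside 3 mm above the table); origin at the centre of its underside, z along the bore. Unless its flats match the spindle's within about 0.08 rad it rests on the shoulder at 28 mm; matched, it drops to the spacer at 20 mm
- retainer: aluminium push-on retainer, a ring 42 mm outside, 15.4 mm bore, 18 mm high, with two small spring balls in its bore at mid height; lies flat on a 3 mm thick green mat (its underside 3 mm above the table); origin at the centre of its underside, z along the bore. Sliding it down the nose takes some 5 to 10 N; home, it sits on the washer at 29 mm and the balls are in the groove
- spare_spacer: short spare sleeve, 36 mm outside, 25.6 mm bore, only 10 mm high, not to be used; lies flat on a 3 mm thick green mat (its underside 3 mm above the table); origin at the centre of its underside, z along the bore
- plain_washer: spare plain washer, 34 mm outside, 9 mm round bore, 5 mm thick, not to be used; lies flat on a 3 mm thick green mat (its underside 3 mm above the table); origin at the centre of its underside, z along the bore
- hammer: chasing hammer lying beyond the mat, 240 mm long, wooden handle; origin about its middle
- bench_block: polished steel bench block 100 x 100 x 22 mm on a small mat; origin under its middle
- ring_mandrel: tapered steel ring stick with a wooden handle, 310 mm long, lying behind the machine; origin at the handle's end
- oil_bottle: white bottle, 44 mm across, 110 mm tall, on the right; origin under its middle
- tin: low round tin, 72 mm across, 45 mm tall, left of the machine; origin under its middle
There are look-alikes about, which are no part of the job. What is shaped like the retainer but blue or pink is not meant.

How it is judged (in metres and radians):
On the way, in this order (a step that is already met when the one before it is completed fails the run):
1. the spacer is down on the lap disc round the spindle (z of spacer in the frame of spindle_seat between -0.003 and 0.003 m and horizontal distance between spacer and spindle_seat below 0.003 m), for 0.2 s.
2. the washer is over the flats and down on the spacer (z of washer in the frame of spindle_seat between 0.017 and 0.0225 m and horizontal distance between washer and spindle_seat below 0.003 m), for 0.2 s.
At the end, for the whole second after the job is handed in: Long spacer on the lap disc (within 1.5 mm), washer over the flats on the spacer (within 1.5 mm of 20 mm), retainer flat on the washer (within 1.5 mm of 29 mm), each within 3 mm of the spindle's axis, at rest and released (z of retainer in the frame of spindle_seat between 0.0275 and 0.0305 m and horizontal distance between each of retainer, washer, spacer and spindle_seat below 0.003 m and angle between retainer's own z axis and vertical below 0.08 rad and z of washer in the frame of spindle_seat between 0.0185 and 0.0215 m and z of spacer in the frame of spindle_seat between -0.0015 and 0.0015 m and linear speed of retainer below 0.02 m/s); the robot touches nothing.
It fails at once if the machine, spindle included, is loaded with more than 60 N (all contacts added up) (contact force between machine and anything else above 60 N).
It fails at once if a bystander or spare part is moved by more than 20 mm (distance of any of spare_spacer, plain_washer, hammer, bench_block, ring_mandrel, oil_bottle, tin from where it was at the start of the episode above 0.02 m).
It also fails if it takes over 72 s, if anything falls off the work surface, if the arm or the gripper's body presses on something with over 40 N, if the wrist force passes 120 N, or if a joint passes its speed limit or range.

ROBOT

A 6-joint arm with a two-finger parallel gripper is mounted at the origin on the work surface. World frame = base frame: x ahead of the robot, y to its left, z up, the work surface at z = 0. Lengths are in mm, angles in rad, forces in N, time in s.
With the tool pointing down it reaches from about 275 to 1000 mm from the base axis. Payload 8.4 kg.
Tool frame: the origin (TCP) lies at the very end of the fingers, on their centre line; the grasp point (between the pads) lies 19 mm behind it; z points along the fingers, y is the direction in which the jaws open and shut (so a half turn about z gives the same grasp; the last joint's range is limited). The gripper opens to 85 mm and grips with 20 to 120 N. Pads are 22 mm wide; open, the fingers measure 114 mm over their backs; the gripper's body (76 mm by 85 mm) begins 54 mm behind the grasp point. The pads swing forward as they close: fully open they stand 13 mm farther back than shut.
Start: joints at [1.218, 0.353, 1.633, -0, 1.155, -0.002], TCP at [214.779, 586.939, 231.281] pointing down, gripper open.
Joint ranges: [-2.63, 2.63], [-0.92, 2.1], [0.06, 2.66], [-1.3, 4.44], [0, 2.69], [-3.02, 3.02]. Speed limits (rad/s): [2.22, 2.22, 2.79, 3.14, 3.14, 3.14].

INTERFACE

Orientations are given as [roll, pitch, yaw] about the fixed x, y, z axes, in that order (R = Rz(yaw) Ry(pitch) Rx(roll)).
In Python, from rig import sense, grab_frame, sign_off, masks_of gives the robot as it stands. The module is installed in compiled form; this text tells all that it offers.
- The arm moves only by the shell command python3 -m inch 'ROWS' [FORCE]. ROWS is JSON, a list of rows, each an object of numbers: "gripper": the finger opening in m, from 0 to 0.0854; "tx", "ty", "tz": the shift along the tool's x, y, z in m; "spin": the turn about the tool's z in degrees. In form: [{"gripper": .., "tx": .., "ty": .., "tz": .., "spin": ..}, ...]. A call has exactly 8 rows; each row shifts and turns the commanded pose from where the row before left it, along the tool's axes as they then stand; what a row does not reach is not made up. A row lasts 1/10 s, in which the tool goes at most 50 mm and 8.59 degrees, less where a joint would pass 70% of its speed; a pose out of reach is approached as far as the arm can. A call is refused whole if a number of a shift passes 0.05 or a number of a turn 8.59, either way. A call with a gripper value outside its range is refused whole. The fingers move at their own pace and stop on an object; FORCE is the grip in N (left out, the last holds). Time passes only in rows, so rows that do not move let the fingers close, or fill a call up. It gives the time, the measured TCP pose, the force and the opening at its end, in the units of the state.
- sense(): the state, without advancing time (a new reading comes with each control period).
- grab_frame(name): name is "side" or "top"; returns a dict with "pixels" (480x640x3 uint8, red, green, blue), "K" (3x3 intrinsics, pixels), "k1" (the pictures are not rectified: a ray, as slopes to the right and down, at radius r is drawn at 1 + k1 r^2 times it, then the intrinsics apply), "extrinsics" (4x4, takes a point from camera to world coordinates). Camera axes: x right, y down, z forward; pixel columns grow to the right and rows downward; lengths in mm; the calibration is good to about 2 mm. A picture is of the moment at which its call begins. There is no depth.
- sign_off(): hands the job in, once; it reports no verdict.
Trained networks look in the newest picture that a camera, given by its name, has taken for a name from the list of things; names that differ only in an ending like _2 or _b are one class to them, and where a whole thing is asked for, a point or a joint stands for the part that bears it (a point fixed in the world has none). Each returns a list of dicts, best first, with "conf" (0 to 1); they miss things now and then, are a little off and sometimes report something else, mostly with a low value. They report only what shows in the picture. A call takes as long as a camera call. They do not tell look-alikes from the thing itself.
- masks_of(camera, target): "pixels" (480x640 bool, what is visible of it) and "centre" ([row, column] in pixels, amid what is visible of it).
The state is a dict: "clock": time; "qpos": joint angles; "qvel": joint speeds; "joint_efforts": joint torques, N m; "eef_pos": TCP position; "tcp_rot": TCP orientation; "contact_force": force on the tool from outside, world axes, zero at the start; "wrist_torque": the same for the moment, N m; "opening": opening from 0.0 (shut) to 1.0 (fully open).
Only numpy, scipy, OpenCV 4.12 (cv2) and the standard library are available. Lean on these libraries where they do the work, as an engineer would, in place of code of your own. Each camera call takes 0.05 s, during which the arm holds its last target.

## Working session

There is one attempt and no reset: what is moved stays moved. The work goes in short steps, Python scripts to look and compute and a shell command to move; the robot and the scene stay as the last step left them, time stands still between calls to the robot, and variables do not carry over. Pictures are saved under pics/ and viewed, and the job is handed in when it is done.

```bash
mkdir -p pics; ls; python3 - <<'E'
from rig import *
import cv2,json
print(sense())
for n in("side","top"):
    f=grab_frame(n); print(n,f["K"],f["k1"],f["extrinsics"])
    cv2.imwrite(f"pics/{n}0.png",f["pixels"][:,:,::-1])
E
```

```text
pics
{'clock': 0.0, 'qpos': array([ 1.21759614e+00,  3.53663135e-01,  1.63413891e+00, -2.51562906e-05,
        1.15521863e+00, -2.38493328e-03]), 'qvel': array([-0.00037178,  0.00062353,  0.00154782,  0.00071388,  0.00064242,
       -0.00183501]), 'joint_efforts': array([ 3.53494454e-05, -6.05241323e+01, -3.42077458e+01,  2.54903989e-04,
        9.02288826e-03,  3.44624894e-06]), 'eef_pos': array([214.62001949, 586.47718794, 230.55028779]), 'tcp_rot': array([-3.14016457e+00,  1.95947297e-05,  2.79078758e+00]), 'contact_force': array([-0.2752804 ,  0.04495259, -0.38497432]), 'wrist_torque': array([ 0.06139303,  0.01402709, -0.04822547]), 'opening': 1.0022664683897773}
side [[483.45811877   0.         313.51838709]
 [  0.         483.45811877 227.63542699]
 [  0.           0.           1.        ]] 0.010735786894425748 [[ 9.60570558e-01 -1.51870438e-01  2.32893912e-01  3.18346814e+02]
 [-2.77775196e-01 -5.60490680e-01  7.80186604e-01 -8.90202602e+02]
 [ 1.20475860e-02 -8.14116434e-01 -5.80576686e-01  7.48797351e+02]
 [ 0.00000000e+00  0.00000000e+00  0.00000000e+00  1.00000000e+00]]
top [[474.02223802   0.         317.83671915]
 [  0.         474.02223802 251.22840031]
 [  0.           0.           1.        ]] -0.017439707756003484 [[ 1.36329074e-02 -9.91620824e-01  1.28461220e-01  3.98058623e+02]
 [-9.99766699e-01 -1.56706561e-02 -1.48653585e-02  1.49156383e+01]
 [ 1.67538706e-02 -1.28228591e-01 -9.91603114e-01  1.40399274e+03]
 [ 0.00000000e+00  0.00000000e+00  0.00000000e+00  1.00000000e+00]]
```

View pics/side0.png

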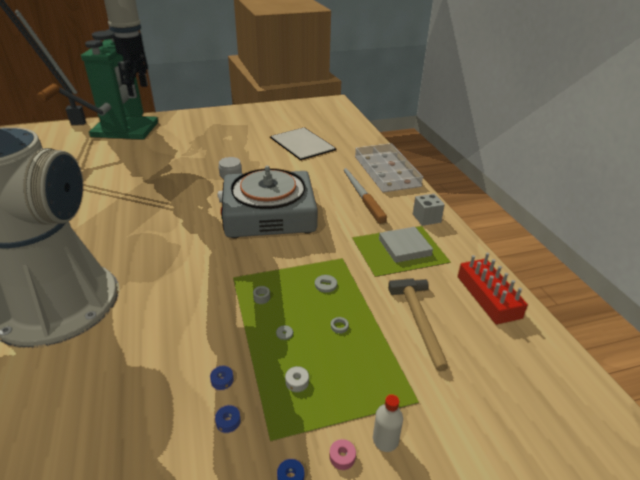

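View pics/top0.png

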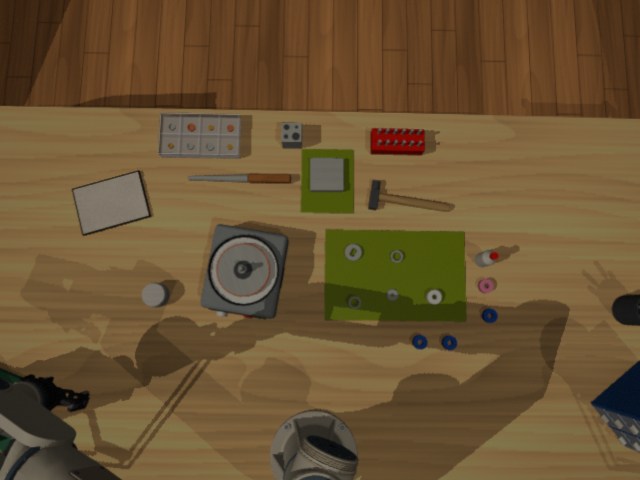

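```bash
cat > h.py <<'E'
import numpy as np,cv2
from rig import *
def proj(f,P):
    E=np.asarray(f["extrinsics"]);p=np.linalg.inv(E)@np.append(P,1.0);s=p[:2]/p[2];r2=s@s
    s=s*(1+f["k1"]*r2);K=f["K"];return np.array([K[0,0]*s[0]+K[0,2],K[1,1]*s[1]+K[1,2]])
def ray(f,uv,z):
    K=f["K"];d=np.array([(uv[0]-K[0,2])/K[0,0],(uv[1]-K[1,2])/K[1,1]]);s=d.copy()
    for _ in range(10): s=d/(1+f["k1"]*(s@s))
    E=np.asarray(f["extrinsics"]);v=E[:3,:3]@np.array([s[0],s[1],1]);o=E[:3,3]
    return o+v*(z-o[2])/v[2]
def crop(f,c,w,k,name):
    u,v=int(c[0]),int(c[1]);im=f["pixels"][max(0,v-w):v+w,max(0,u-w):u+w,::-1]
    cv2.imwrite("pics/"+name,cv2.resize(im,None,fx=k,fy=k,interpolation=cv2.INTER_CUBIC))
E
python3 - <<'E'
from h import *
for n in("side","top"):
    f=grab_frame(n)
    for t,z in [("spacer",23),("washer",12),("retainer",21),("spare_spacer",13),("plain_washer",8),("machine",98)]:
        for m in masks_of(n,t)[:4]:
            c=m["centre"]; print(n,t,round(m["conf"],2),np.round(c,1),m["pixels"].sum(),ray(f,c[::-1],z)[:2].round(1))
f=grab_frame("top"); 
a=f["pixels"][225:325,190:320,::-1];b=f["pixels"][225:325,325:455,::-1]
cv2.imwrite("pics/t1.png",cv2.resize(np.vstack([a,b]),None,fx=3,fy=3,interpolation=cv2.INTER_CUBIC))
f=grab_frame("side"); 
a=f["pixels"][150:250,200:330,::-1];b=f["pixels"][265:400,240:370,::-1]
cv2.imwrite("pics/s1.png",cv2.resize(np.vstack([a,b]),None,fx=2.5,fy=2.5,interpolation=cv2.INTER_CUBIC))
E
```

```text
side spacer 0.57 [294.9 261.9] 247 [ 432.4 -126. ]
side washer 0.58 [282.2 325.5] 283 [ 580.9 -111.9]
side washer 0.54 [201.3 267.5] 5928 [523.7 257.6]
side retainer 0.93 [380.4 294.1] 467 [ 445.5 -356.6]
side retainer 0.81 [376.8 221.7] 499 [ 321.8 -313.9]
side retainer 0.8 [418.7 227.8] 625 [ 320.8 -400.4]
side retainer 0.59 [467.2 291.8] 498 [ 403.3 -508.6]
side spare_spacer 0.66 [328.  339.1] 173 [ 566.1 -252.3]
side plain_washer 0.47 [333.8 286.7] 192 [ 461.  -234.6]
side machine 0.69 [204.4 266.9] 5936 [495.3 110. ]
top washer 0.68 [250.5 353. ] 218 [ 582.2 -110.2]
top retainer 0.69 [317.2 487.5] 162 [ 391.2 -503. ]
top retainer 0.66 [344.8 452.7] 188 [ 310.9 -399.1]
top retainer 0.64 [343.1 417.8] 188 [ 314.6 -297.8]
top retainer 0.59 [285.3 485.1] 182 [ 484.  -498.8]
top spare_spacer 0.52 [254.8 398.5] 12 [ 571.4 -245.4]
top plain_washer 0.37 [295.5 429.5] 142 [ 452.5 -337.1]
top machine 0.79 [270.6 246.6] 6619 [510.3 191.1]
```

```bash
sleep 0
```

```text
(no output)
```

View pics/t1.png

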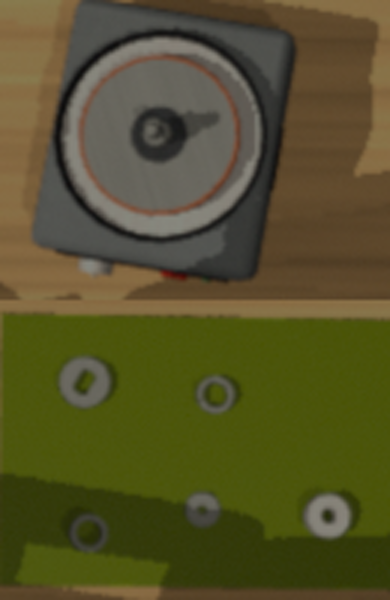

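View pics/s1.png

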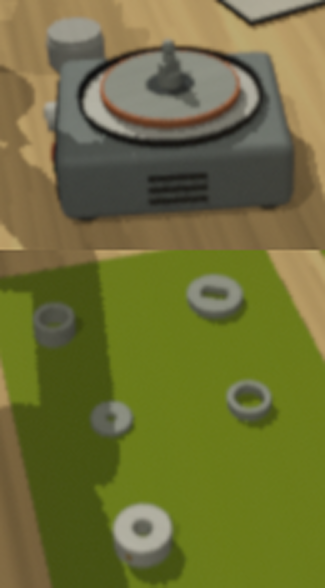

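```bash
cat > fit.py <<'E'
from h import *
from scipy.optimize import minimize
from scipy.ndimage import map_coordinates
def grad(f):
    g=cv2.GaussianBlur(f["pixels"],(0,0),1.0).astype(float)
    G=np.zeros(g.shape[:2])
    for c in range(3):
        G+=np.hypot(cv2.Sobel(g[:,:,c],-1,1,0),cv2.Sobel(g[:,:,c],-1,0,1))
    return G
A=np.linspace(0,2*np.pi,60,endpoint=False)
def score(f,G,circles,x,y):
    pts=np.array([proj(f,np.array([x+r*np.cos(a),y+r*np.sin(a),z])) for r,z in circles for a in A])
    return map_coordinates(G,[pts[:,1],pts[:,0]],order=1).mean()
def fit(f,circles,x0,y0,R=10):
    G=grad(f); best=max((score(f,G,circles,x0+i,y0+j),x0+i,y0+j) for i in np.arange(-R,R+1,2) for j in np.arange(-R,R+1,2))
    r=minimize(lambda p:-score(f,G,circles,*p),best[1:],method="Nelder-Mead",options=dict(initial_simplex=[[best[1],best[2]],[best[1]+2,best[2]],[best[1],best[2]+2]],xatol=.05,fatol=.01))
    return r.x.round(1),round(-r.fun,1)
E
python3 - <<'E'
from fit import *
F={n:grab_frame(n) for n in("side","top")}
P={"spacer":([(18,23),(12.8,23)],432,-126),"washer":([(25,12)],581,-111),"retainer":([(21,21),(7.7,21)],446,-356),"disc":([(74,105)],515,205),"spare":([(18,13),(12.8,13)],570,-249),"nose":([(12,133)],515,205)}
for k,(c,x,y) in P.items():
    for n in F: print(k,n,*fit(F[n],c,x,y,16 if k=="disc" else 10))
f=F["top"]
for n,p in(("side",(515,205,140)),("top",(515,205,140))):
    u=proj(F[n],np.array(p)); print(n,u); crop(F[n],u,22,16,f"sp_{n}.png")
E
```

```text
spacer side [ 426.1 -136.8] 119.6
spacer top [ 426.5 -107.5] 132.4
washer side [ 581.3 -110.2] 366.9
washer top [ 578.2 -109.3] 311.8
retainer side [ 452.2 -347.8] 518.2
retainer top [ 449. -347.] 504.8
disc side [514.7 199.9] 392.9
disc top [526.2 209.3] 263.7
spare side [ 570.4 -239.7] 264.3
spare top [ 568.5 -246.1] 173.6
nose side [515.6 192.3] 273.5
nose top [522.4 208.6] 256.6
side [266.20802635 170.51652183]
top [239.36162488 267.37836484]
```

```bash
python3 - <<'E'
from fit import *
F={n:grab_frame(n) for n in("side","top")}
f=F["top"]
print("spacer top ray",ray(f,(354.3,301.7),23)); 
print("spare", ray(f,(396.8,256.3),13),"disc",ray(f,(243.3,269.5),105))
x,y,_=ray(f,(354.3,301.7),23)
for n in F: print(n,*fit(F[n],[(18,23)],x,y,8),*fit(F[n],[(18,23),(12.8,23)],x,y,6))
for n in F: print(n,*fit(F[n],[(74,105)],520,202,8),*fit(F[n],[(12,133),(7,133)],520,202,8))
def ov(n,c,w,k,circ,name):
    f=F[n];u,v=int(c[0]),int(c[1]);im=cv2.resize(np.ascontiguousarray(f["pixels"][v-w:v+w,u-w:u+w,::-1]),None,fx=k,fy=k,interpolation=cv2.INTER_CUBIC)
    im2=im.copy()
    for x,y,r,z in circ:
        p=np.array([proj(f,np.array([x+r*np.cos(a),y+r*np.sin(a),z])) for a in A])
        p=((p-[u-w,v-w]+.5)*k).astype(int)
        cv2.polylines(im2,[p],True,(0,0,255))
    return np.hstack([im,im2])
ims=[]
for n in F:
    X,Y=520,204
    ims.append(ov(n,proj(F[n],np.array([X,Y,120.])),34,6,[(X,Y,74,105),(X,Y,12,133),(X,Y,4.5,156)],""))
cv2.imwrite("pics/ov1.png",cv2.resize(np.vstack(ims),(790,790))[:, :])
E
```

```text
spacer top ray [ 430.92749926 -113.64520417   23.        ]
spare [ 566.79934488 -240.27253355   13.        ] disc [512.5624034  199.27458498 105.        ]
side [ 432.4 -114.6] 165.1 [ 433.1 -109.7] 128.3
top [ 429.6 -113. ] 135.5 [ 426.5 -107.5] 132.7
side [514.7 199.9] 393.2 [517.5 199.5] 261.9
top [526.2 209.3] 263.6 [525.9 208.8] 251.1
```

View pics/ov1.png

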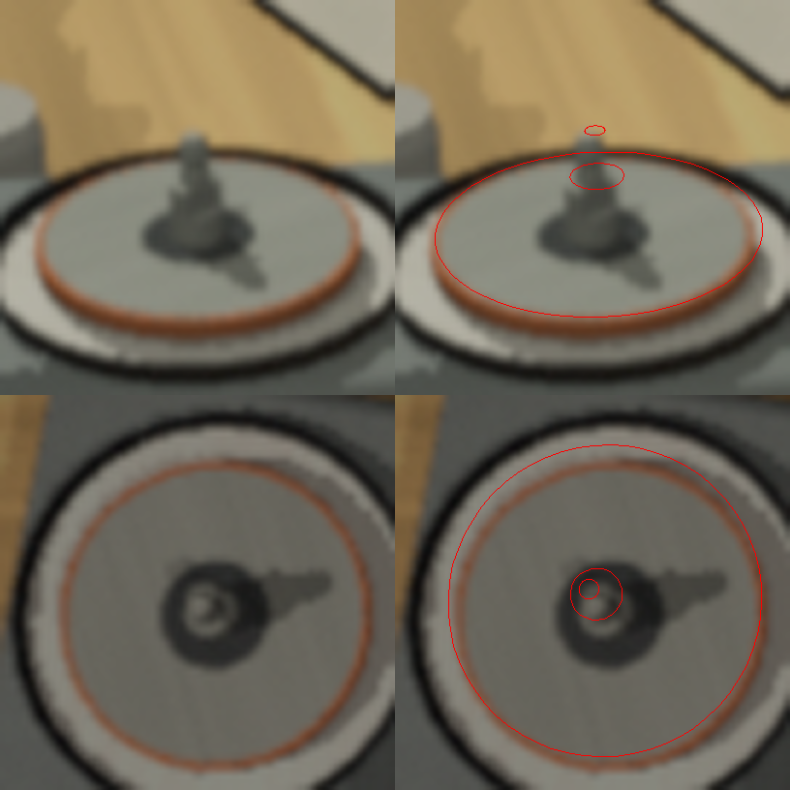

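View pics/sp_top.png

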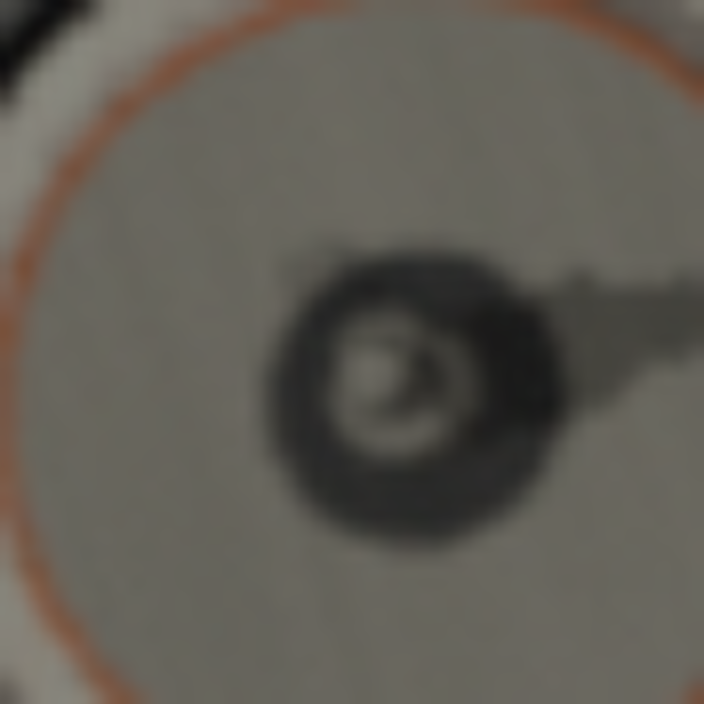

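View pics/sp_side.png

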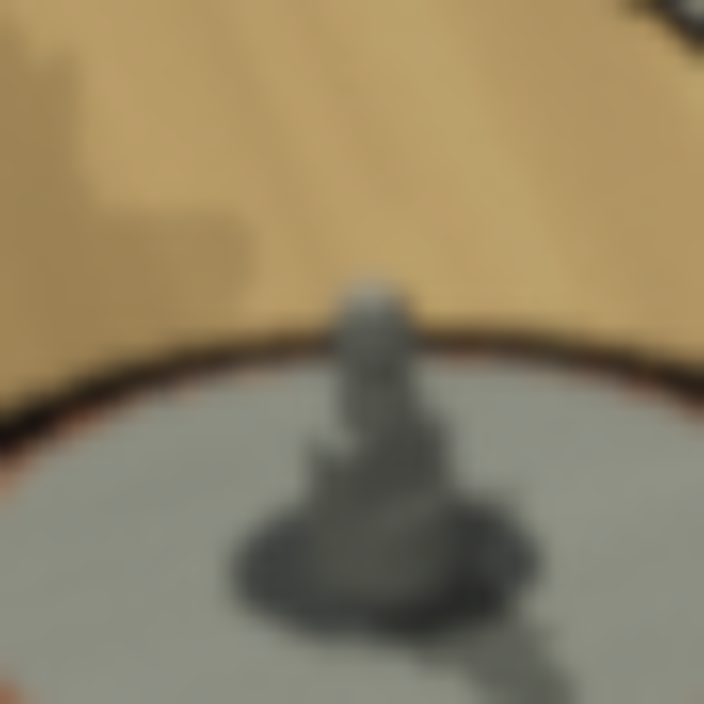

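```bash
python3 - <<'E'
from fit import *
from scipy.optimize import least_squares
F={n:grab_frame(n) for n in("side","top")}
for n,f in F.items():
    im=f["pixels"].astype(int); m=(im[:,:,0]-im[:,:,2]>35)&(im[:,:,0]-im[:,:,1]>22)
    c=proj(f,np.array([515,200,105.])); v,u=np.nonzero(m); k=np.hypot(u-c[0],(v-c[1])*(1.6 if n=="side" else 1))<36;u,v=u[k],v[k]
    print(n,len(u),c)
    for z in(103,100):
        P=np.array([ray(f,(a,b),z)[:2] for a,b in zip(u,v)])
        r=least_squares(lambda p:np.hypot(P[:,0]-p[0],P[:,1]-p[1])-p[2],[515,200,74],loss="soft_l1"); print(z,r.x)
# spindle flats overlays
X,Y=514.7,199.9
f=F["side"];w=22;k=12;u,v=[int(t) for t in proj(f,np.array([X,Y,130.]))]
base=cv2.resize(np.ascontiguousarray(f["pixels"][v-w+4:v+w-8,u-w+6:u+w-6,::-1]),None,fx=k,fy=k,interpolation=cv2.INTER_CUBIC)
base=np.clip(base*1.8,0,255).astype(np.uint8)
def sec(th,z,flat):
    a=np.linspace(0,2*np.pi,120);x=12*np.cos(a);y=12*np.sin(a)
    if flat:y=np.clip(y,-7,7)
    c,s=np.cos(th),np.sin(th);return [np.array([X+c*i-s*j,Y+s*i+c*j,z]) for i,j in zip(x,y)]
rows=[]
for th in(None,-.8,-.5,-.2,.1,.4):
    im=base.copy()
    if th is not None:
        for z in(120.5,133):
            p=np.array([proj(f,q) for q in sec(th,z,True)]);p=((p-[u-w+6,v-w+4]+.5)*k).astype(int);cv2.polylines(im,[p],True,(0,0,255))
        p=np.array([proj(f,np.array([X+7*np.cos(a),Y+7*np.sin(a),z])) for z in(133,151) for a in A]);p=((p-[u-w+6,v-w+4]+.5)*k).astype(int);cv2.polylines(im,[p[:60]],True,(0,255,0));cv2.polylines(im,[p[60:]],True,(0,255,0))
    rows.append(im)
o=np.vstack([np.hstack(rows[:3]),np.hstack(rows[3:])]);s=790/o.shape[1];cv2.imwrite("pics/fl.png",cv2.resize(o,None,fx=s,fy=s,interpolation=cv2.INTER_AREA));print(o.shape)
E
```

```text
side 559 [267.19079166 183.17329243]
103 [519.48054401 219.47925104  89.48830769]
100 [520.41489281 224.63430723  89.9046104 ]
top 268 [243.06520415 268.61087041]
103 [513.02899371 201.49216392  71.69025143]
100 [513.29406072 201.92231715  71.85551387]
(768, 1152, 3)
```

View pics/fl.png

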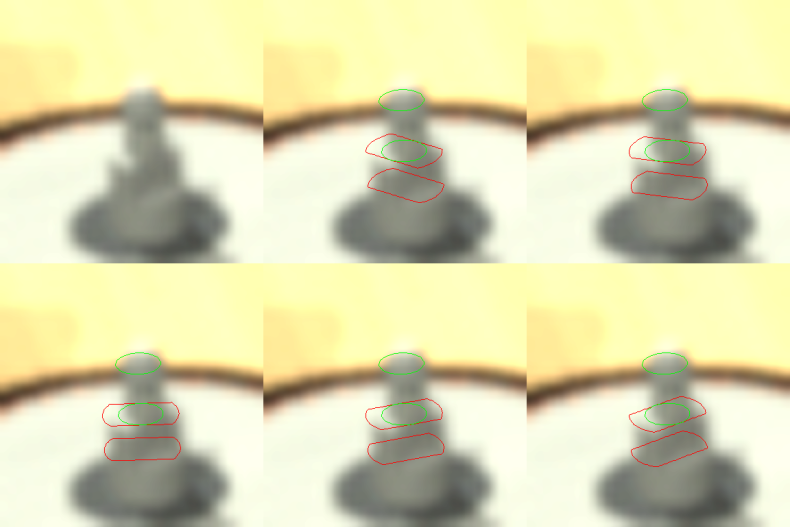

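```bash
python3 -m inch '[{"gripper":0.0854,"tx":-0.029,"ty":-0.038},{"gripper":0.0854,"tx":-0.029,"ty":-0.038},{"gripper":0.0854,"tx":-0.029,"ty":-0.038},{"gripper":0.0854,"tx":-0.029,"ty":-0.038},{"gripper":0.0854,"tx":-0.029,"ty":-0.038},{"gripper":0.0854,"tx":-0.029,"ty":-0.038},{"gripper":0.0854,"tx":-0.029,"ty":-0.038},{"gripper":0.0854,"tx":-0.029,"ty":-0.038}]' 20; cat >> h.py <<'E'
def go(x,y,z,yaw=None):
    s=sense();e=s["eef_pos"];a=s["tcp_rot"][2];d=np.array([x,y,z])-e
    tx=d[0]*np.cos(a)+d[1]*np.sin(a);ty=d[0]*np.sin(a)-d[1]*np.cos(a)
    sp=None if yaw is None else np.degrees((a-yaw+np.pi)%(2*np.pi)-np.pi)
    print("t",round(float(s["clock"]),2),"pos",e.round(1),"rot",s["tcp_rot"].round(3),"F",s["contact_force"].round(1),"open",round(float(s["opening"])*85.4,1),"q6",s["qpos"][5].round(2))
    print("need tx %.1f ty %.1f tz %.1f spin %s  dist %.0f"%(tx,ty,-d[2],None if sp is None else round(sp,1),np.linalg.norm(d)))
E
python3 -c "
from h import *
go(431,-114,60,1.22)"
```

```text
t 1.2 pos [214.8 586.9 231.3] rot [-3.142 -0.     2.791] F [0.1 0.3 0.1] open 85.5 q6 -0.0
need tx -443.9 ty -583.9 tz 171.3 spin 90.0  dist 753$[0]: bad value
```

```bash
python3 -m inch '[{"gripper":0.085,"tx":-0.029,"ty":-0.038,"tz":0,"spin":0},{"gripper":0.085,"tx":-0.029,"ty":-0.038,"tz":0,"spin":0},{"gripper":0.085,"tx":-0.029,"ty":-0.038,"tz":0,"spin":0},{"gripper":0.085,"tx":-0.029,"ty":-0.038,"tz":0,"spin":0},{"gripper":0.085,"tx":-0.029,"ty":-0.038,"tz":0,"spin":0},{"gripper":0.085,"tx":-0.029,"ty":-0.038,"tz":0,"spin":0},{"gripper":0.085,"tx":-0.029,"ty":-0.038,"tz":0,"spin":0},{"gripper":0.085,"tx":-0.029,"ty":-0.038,"tz":0,"spin":0}]' 20; 
python3 -c "
from h import *
go(431,-114,60,1.22)"
```

```text
clock: 2.0
eef_pos: [328.4, 220.1, 231.6]
tcp_rot: [3.141, 0.001, 2.791]
contact_force: [0.4, -0.3, 0.4]
opening: 0.995
t 2.0 pos [328.4 220.1 231.6] rot [3.141e+00 1.000e-03 2.791e+00] F [ 0.4 -0.3  0.4] open 84.9 q6 -0.63
need tx -211.0 ty -278.6 tz 171.6 spin 90.0  dist 389
```

```bash
python3 -m inch '[{"gripper":0.085,"tx":-0.0264,"ty":-0.0348,"tz":0.0214,"spin":0},{"gripper":0.085,"tx":-0.0264,"ty":-0.0348,"tz":0.0214,"spin":0},{"gripper":0.085,"tx":-0.0264,"ty":-0.0348,"tz":0.0214,"spin":0},{"gripper":0.085,"tx":-0.0264,"ty":-0.0348,"tz":0.0214,"spin":0},{"gripper":0.065,"tx":-0.0264,"ty":-0.0348,"tz":0.0214,"spin":0},{"gripper":0.065,"tx":-0.0264,"ty":-0.0348,"tz":0.0214,"spin":0},{"gripper":0.065,"tx":-0.0264,"ty":-0.0348,"tz":0.0214,"spin":0},{"gripper":0.065,"tx":-0.0264,"ty":-0.0348,"tz":0.0214,"spin":0}]' 20; 
python3 - <<'E'
from fit import *
go(431,-114,6,1.22)
for n in("side","top"):
    f=grab_frame(n); u=proj(f,np.array([431,-114,20.]));crop(f,u,40,9,f"a_{n}.png")
E
```

```text
clock: 2.8
eef_pos: [431.4, -114.3, 59.4]
tcp_rot: [3.141, 0.001, 2.79]
contact_force: [1.4, 0.6, 0.2]
opening: 0.759
t 2.8 pos [ 431.4 -114.3   59.4] rot [3.141e+00 1.000e-03 2.790e+00] F [1.4 0.6 0.2] open 64.8 q6 -1.48
need tx 0.5 ty 0.2 tz 53.4 spin 90.0  dist 53
```

View pics/a_side.png

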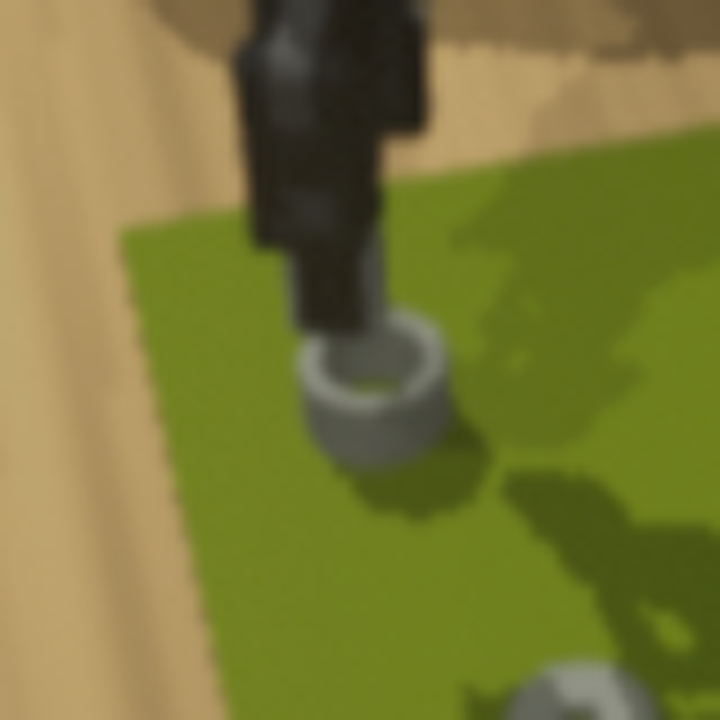

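View pics/a_top.png

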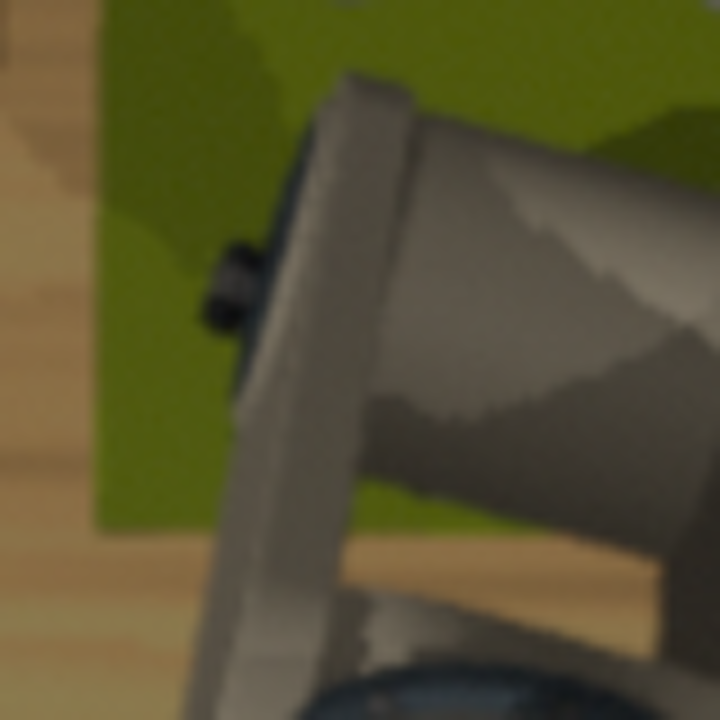

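```bash
python3 -m inch '[{"gripper":0.065,"tx":0,"ty":0,"tz":0.03,"spin":0},{"gripper":0.065,"tx":0,"ty":0,"tz":0.0235,"spin":0},{"gripper":0.03,"tx":0,"ty":0,"tz":0,"spin":0},{"gripper":0.03,"tx":0,"ty":0,"tz":0,"spin":0},{"gripper":0.03,"tx":0,"ty":0,"tz":0,"spin":0},{"gripper":0.03,"tx":0,"ty":0,"tz":0,"spin":0},{"gripper":0.03,"tx":0,"ty":0,"tz":0,"spin":0},{"gripper":0.03,"tx":0,"ty":0,"tz":0,"spin":0}]' 20; 
python3 - <<'E'
from fit import *
go(431,-114,6,1.22)
f=grab_frame("side"); u=proj(f,np.array([431,-114,20.]));crop(f,u,40,9,f"a2_side.png")
E
```

```text
clock: 3.7
eef_pos: [431.3, -112.3, 7.2]
tcp_rot: [3.141, 0.001, 2.791]
contact_force: [0.1, -0.4, 1.2]
opening: 0.407
t 3.7 pos [ 431.3 -112.3    7.2] rot [3.141e+00 1.000e-03 2.791e+00] F [ 0.1 -0.4  1.2] open 34.8 q6 -1.48
need tx -0.3 ty -1.6 tz 1.2 spin 90.0  dist 2
```

View pics/a2_side.png

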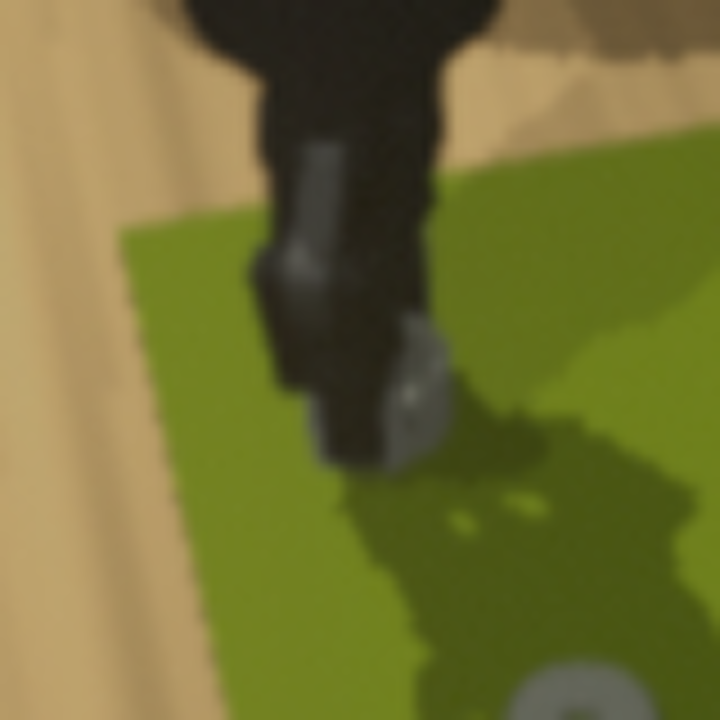

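```bash
python3 -m inch '[{"gripper":0.055,"tx":0,"ty":0,"tz":0,"spin":0},{"gripper":0.055,"tx":0,"ty":0,"tz":0,"spin":0},{"gripper":0.055,"tx":0,"ty":0,"tz":0,"spin":8},{"gripper":0.055,"tx":0,"ty":0,"tz":0,"spin":8},{"gripper":0.055,"tx":0,"ty":0,"tz":0,"spin":8},{"gripper":0.055,"tx":0,"ty":0,"tz":0,"spin":8},{"gripper":0.055,"tx":0,"ty":0,"tz":0,"spin":8},{"gripper":0.055,"tx":0,"ty":0,"tz":0,"spin":8}]' 20; python3 -c "
from h import *
go(431,-114,6,1.22)"
python3 -m inch '[{"gripper":0.055,"tx":0,"ty":0,"tz":0,"spin":8},{"gripper":0.055,"tx":0,"ty":0,"tz":0,"spin":8},{"gripper":0.055,"tx":0,"ty":0,"tz":0,"spin":8},{"gripper":0.055,"tx":0,"ty":0,"tz":0,"spin":8},{"gripper":0.055,"tx":0,"ty":0,"tz":0,"spin":8},{"gripper":0.03,"tx":0,"ty":0,"tz":0,"spin":2},{"gripper":0.03,"tx":0,"ty":0,"tz":0,"spin":0},{"gripper":0.03,"tx":0,"ty":0,"tz":0,"spin":0}]' 20; python3 -c "
from h import *
go(431,-114,6,1.22)"
```

```text
clock: 4.55
eef_pos: [430.8, -112.3, 6.5]
tcp_rot: [-3.141, -0.0, 1.947]
contact_force: [0.0, 0.9, 0.0]
opening: 0.642
t 4.55 pos [ 430.8 -112.3    6.5] rot [-3.141 -0.     1.947] F [0.  0.9 0. ] open 54.8 q6 -0.63
need tx -1.6 ty -0.4 tz 0.5 spin 41.7  dist 2
clock: 5.35
eef_pos: [430.9, -112.3, 6.7]
tcp_rot: [3.142, 0.0, 1.221]
contact_force: [-0.7, 0.2, 3.5]
opening: 0.412
t 5.35 pos [ 430.9 -112.3    6.7] rot [3.142 0.    1.221] F [-0.7  0.2  3.5] open 35.2 q6 0.09
need tx -1.5 ty 0.7 tz 0.7 spin 0.1  dist 2
```

```bash
python3 -m inch '[{"gripper":0.03,"tx":0,"ty":0,"tz":0,"spin":0},{"gripper":0.03,"tx":0,"ty":0,"tz":-0.03,"spin":0},{"gripper":0.03,"tx":0,"ty":0,"tz":-0.045,"spin":0},{"gripper":0.03,"tx":0.044,"ty":-0.004,"tz":-0.02,"spin":0},{"gripper":0.03,"tx":0.044,"ty":-0.004,"tz":-0.02,"spin":0},{"gripper":0.03,"tx":0.044,"ty":-0.004,"tz":-0.02,"spin":0},{"gripper":0.03,"tx":0.044,"ty":-0.004,"tz":-0.02,"spin":0},{"gripper":0.03,"tx":0.044,"ty":-0.004,"tz":-0.02,"spin":0}]' 25; python3 -c "
from h import *
go(513.8,202.2,185,1.22)"
```

```text
clock: 6.15
eef_pos: [487.5, 102.9, 182.4]
tcp_rot: [3.142, 0.0, 1.221]
contact_force: [1.7, 0.0, -1.8]
opening: 0.404
t 6.15 pos [487.5 102.9 182.4] rot [3.142 0.    1.221] F [ 1.7  0.  -1.8] open 34.5 q6 0.56
need tx 102.2 ty -9.4 tz -2.6 spin 0.0  dist 103
```

```bash
python3 -m inch '[{"gripper":0.03,"tx":0.036,"ty":-0.003,"tz":0,"spin":0},{"gripper":0.03,"tx":0.036,"ty":-0.003,"tz":0,"spin":0},{"gripper":0.03,"tx":0.026,"ty":-0.003,"tz":0,"spin":0},{"gripper":0.03,"tx":0.004,"ty":0,"tz":0,"spin":0},{"gripper":0.03,"tx":0,"ty":0,"tz":0,"spin":0},{"gripper":0.03,"tx":0,"ty":0,"tz":0,"spin":0},{"gripper":0.03,"tx":0,"ty":0,"tz":0,"spin":0},{"gripper":0.03,"tx":0,"ty":0,"tz":0,"spin":0}]' 25; python3 - <<'E'
from h import *
go(513.8,202.2,170,1.22)
print(sense()["eef_pos"],sense()["contact_force"])
for n in("side","top"):
    f=grab_frame(n); u=proj(f,np.array([514,202,160.]));crop(f,u,40,9,f"b_{n}.png")
E
```

```text
clock: 6.95
eef_pos: [514.1, 199.1, 181.6]
tcp_rot: [-3.141, 0.0, 1.219]
contact_force: [0.1, 0.0, 0.3]
opening: 0.403
t 6.95 pos [514.1 199.1 181.6] rot [-3.141  0.     1.219] F [0.1 0.  0.3] open 34.4 q6 0.72
need tx 2.8 ty -1.4 tz 11.6 spin -0.1  dist 12
[514.12445529 199.09081146 181.5967973 ] [0.05271267 0.00150523 0.28583755]
```

View pics/b_side.png

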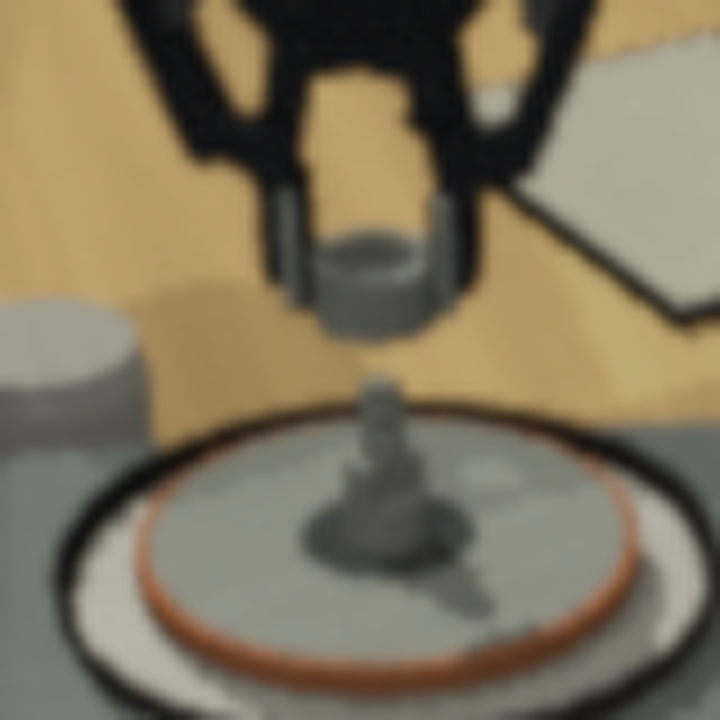

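```bash
python3 - <<'E'
from fit import *
f=grab_frame("side"); u0=proj(f,np.array([514,202,160.])); u0=np.array([int(u0[0]),int(u0[1])])-40
def p(P): return ((proj(f,np.array(P,float))-u0+.5)*9).round(0)
print("spacer mid",p([514.1,199.1,188]),"bottom",p([514.1,199.1,178]))
for X,Y in((513.8,202.2),(514.1,199.1)): print("tip",p([X,Y,156]),"base",p([X,Y,105]))
print(fit(f,[(74,105)],514,201,6))
t=grab_frame("top")
im=t["pixels"].astype(int);m=(im[:,:,0]-im[:,:,2]>35)&(im[:,:,0]-im[:,:,1]>22)
c=proj(t,np.array([514,200,105.]));v,u=np.nonzero(m);k=np.hypot(u-c[0],v-c[1])<36;u,v=u[k],v[k]
G=m.astype(float)
P=np.array([ray(t,(a,b),105)[:2] for a,b in zip(u,v)]); print(len(u))
from scipy.optimize import least_squares
print(least_squares(lambda p:np.hypot(P[:,0]-p[0],P[:,1]-p[1])-p[2],[515,200,74],loss="soft_l1").x)
crop(t,c,42,9,"b_top.png")
E
```

```text
spacer mid [369. 282.] bottom [370. 314.]
tip [371. 379.] base [379. 534.]
tip [374. 384.] base [382. 539.]
(array([514.9, 200.6]), np.float64(365.9))
129
[512.80304241 201.16268651  71.64693658]
```

View pics/b_top.png

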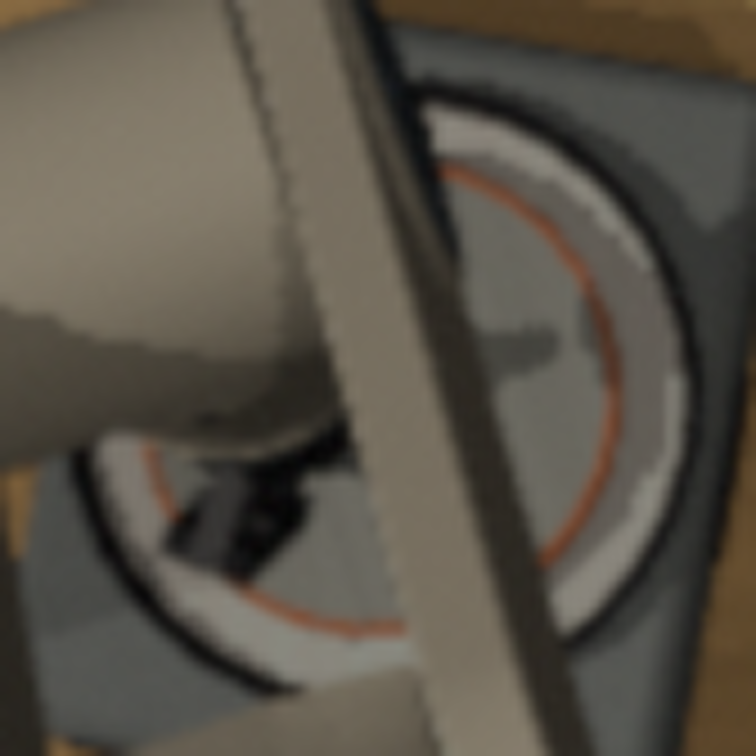

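```bash
python3 -m inch '[{"gripper":0.03,"tx":0.0025,"ty":-0.0003,"tz":0,"spin":0},{"gripper":0.03,"tx":0,"ty":0,"tz":0.012,"spin":0},{"gripper":0.03,"tx":0,"ty":0,"tz":0.01,"spin":0},{"gripper":0.03,"tx":0,"ty":0,"tz":0.01,"spin":0},{"gripper":0.03,"tx":0,"ty":0,"tz":0.008,"spin":0},{"gripper":0.03,"tx":0,"ty":0,"tz":0,"spin":0},{"gripper":0.03,"tx":0,"ty":0,"tz":0,"spin":0},{"gripper":0.03,"tx":0,"ty":0,"tz":0,"spin":0}]' 25; python3 - <<'E'
from h import *
go(514.7,201.5,136,1.22)
f=grab_frame("side"); u=proj(f,np.array([514,202,140.]));crop(f,u,30,12,f"b2_side.png")
E
```

```text
clock: 7.95
eef_pos: [515.1, 202.6, 141.9]
tcp_rot: [3.141, -0.0, 1.22]
contact_force: [0.5, -1.5, -0.1]
opening: 0.412
t 7.95 pos [515.1 202.6 141.9] rot [ 3.141 -0.     1.22 ] F [ 0.5 -1.5 -0.1] open 35.2 q6 0.72
need tx -1.2 ty -0.0 tz 5.9 spin 0.0  dist 6
```

View pics/b2_side.png

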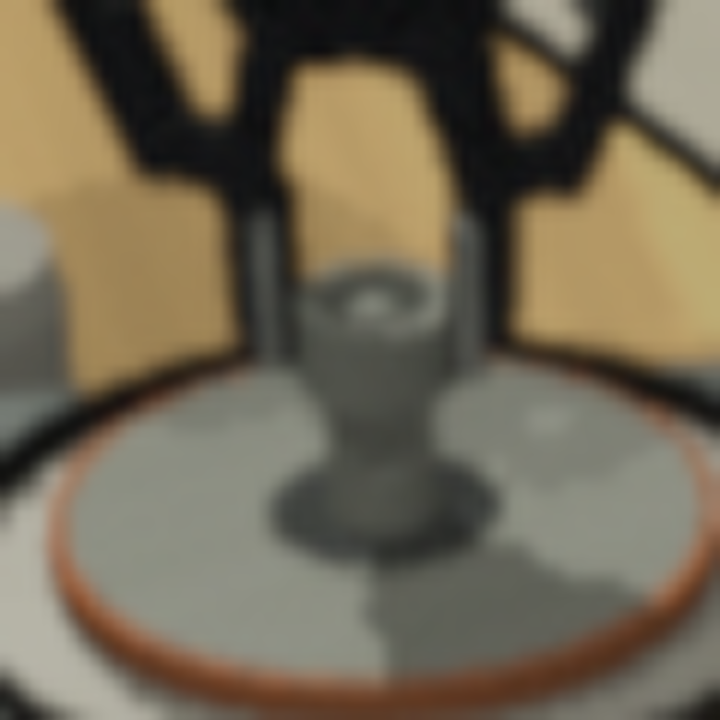

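```bash
python3 -m inch '[{"gripper":0.03,"tx":-0.0005,"ty":0,"tz":0.002,"spin":0},{"gripper":0.03,"tx":0,"ty":0,"tz":0.002,"spin":0},{"gripper":0.03,"tx":0,"ty":0,"tz":0.001,"spin":0},{"gripper":0.03,"tx":0,"ty":0,"tz":0.001,"spin":0},{"gripper":0.03,"tx":0,"ty":0,"tz":0.001,"spin":0},{"gripper":0.03,"tx":0,"ty":0,"tz":0,"spin":0},{"gripper":0.03,"tx":0,"ty":0,"tz":0,"spin":0},{"gripper":0.03,"tx":0,"ty":0,"tz":0,"spin":0}]' 25; cat >> h.py <<'E'
def rd(n=4):
    R=[]
    for i in range(n):
        grab_frame("side");s=sense();R.append(np.r_[s["eef_pos"],s["contact_force"],s["wrist_torque"]])
    R=np.array(R);print("avg pos",R.mean(0)[:3].round(2),"F",R.mean(0)[3:6].round(2),"M",R.mean(0)[6:].round(3),"sd",R.std(0)[:6].round(2))
E
python3 - <<'E'
from h import *
go(514.7,202,134,1.22);rd()
E
```

```text
clock: 8.8
eef_pos: [514.7, 202.0, 134.6]
tcp_rot: [3.142, -0.0, 1.22]
contact_force: [-0.0, 0.2, -1.8]
opening: 0.405
t 8.8 pos [514.7 202.  134.6] rot [ 3.142 -0.     1.22 ] F [-0.   0.2 -1.8] open 34.6 q6 0.72
need tx -0.0 ty -0.0 tz 0.6 spin -0.0  dist 1
avg pos [514.72 202.06 134.64] F [-0.41 -0.13 -0.42] M [ 0.006  0.018 -0.003] sd [0.02 0.01 0.02 0.43 0.33 0.23]
```

```bash
python3 -m inch '[{"gripper":0.03,"tx":0,"ty":0,"tz":0.001,"spin":0},{"gripper":0.03,"tx":0,"ty":0,"tz":0.001,"spin":0},{"gripper":0.03,"tx":0,"ty":0,"tz":0.001,"spin":0},{"gripper":0.03,"tx":0,"ty":0,"tz":0.001,"spin":0},{"gripper":0.03,"tx":0,"ty":0,"tz":0.001,"spin":0},{"gripper":0.03,"tx":0,"ty":0,"tz":0,"spin":0},{"gripper":0.03,"tx":0,"ty":0,"tz":0,"spin":0},{"gripper":0.03,"tx":0,"ty":0,"tz":0,"spin":0}]' 25; python3 - <<'E'
from h import *
rd(2)
f=grab_frame("side"); u=proj(f,np.array([514,202,140.]));crop(f,u,30,12,f"b3_side.png")
E
```

```text
clock: 9.8
eef_pos: [514.7, 202.0, 129.6]
tcp_rot: [3.142, -0.0, 1.22]
contact_force: [-0.5, 0.7, -0.7]
opening: 0.409
avg pos [514.7  202.06 129.62] F [ 0.61 -0.26 -0.38] M [-0.007  0.005 -0.   ] sd [0.02 0.01 0.02 0.44 0.43 0.2 ]
```

View pics/b3_side.png

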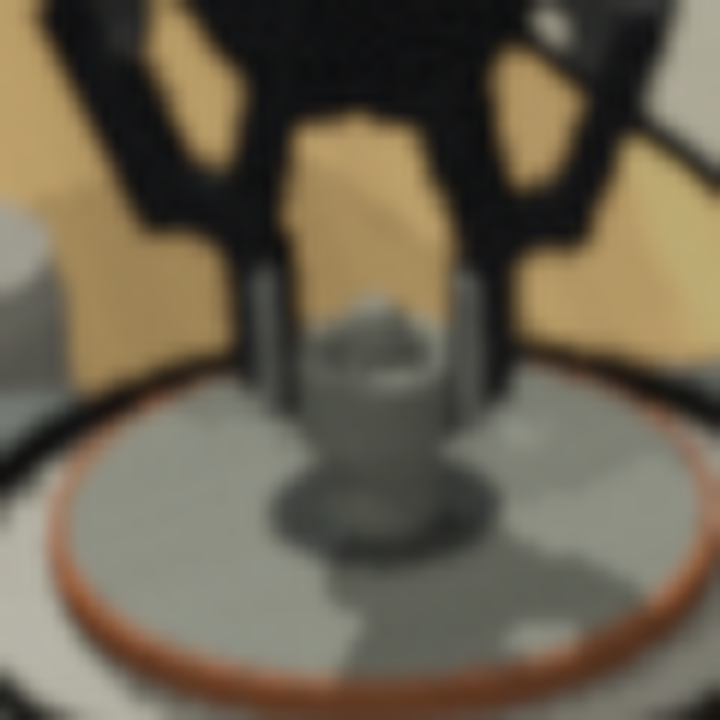

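```bash
python3 -m inch '[{"gripper":0.03,"tx":0,"ty":0,"tz":0.002,"spin":0},{"gripper":0.03,"tx":0,"ty":0,"tz":0.003,"spin":0},{"gripper":0.03,"tx":0,"ty":0,"tz":0.003,"spin":0},{"gripper":0.03,"tx":0,"ty":0,"tz":0.003,"spin":0},{"gripper":0.03,"tx":0,"ty":0,"tz":0.003,"spin":0},{"gripper":0.03,"tx":0,"ty":0,"tz":0.003,"spin":0},{"gripper":0.03,"tx":0,"ty":0,"tz":0,"spin":0},{"gripper":0.03,"tx":0,"ty":0,"tz":0,"spin":0}]' 25; python3 - <<'E'
from h import *
rd(3)
E
```

```text
clock: 10.75
eef_pos: [514.6, 202.0, 112.5]
tcp_rot: [-3.141, 0.0, 1.22]
contact_force: [0.0, -0.1, -0.9]
opening: 0.405
avg pos [514.76 202.06 112.68] F [ 0.05 -0.01 -0.47] M [-0.003  0.001 -0.011] sd [0.02 0.   0.06 0.19 0.27 0.2 ]
```

```bash
python3 -m inch '[{"gripper":0.03,"tx":0,"ty":0,"tz":0.001,"spin":0},{"gripper":0.03,"tx":0,"ty":0,"tz":0.001,"spin":0},{"gripper":0.03,"tx":0,"ty":0,"tz":0.001,"spin":0},{"gripper":0.03,"tx":0,"ty":0,"tz":0.0005,"spin":0},{"gripper":0.03,"tx":0,"ty":0,"tz":0.0005,"spin":0},{"gripper":0.03,"tx":0,"ty":0,"tz":0,"spin":0},{"gripper":0.03,"tx":0,"ty":0,"tz":0,"spin":0},{"gripper":0.03,"tx":0,"ty":0,"tz":0,"spin":0}]' 25; python3 - <<'E'
from h import *
rd(2)
E
```

```text
clock: 11.7
eef_pos: [514.6, 202.0, 108.7]
tcp_rot: [-3.142, 0.0, 1.22]
contact_force: [-1.5, -0.1, 3.4]
opening: 0.407
avg pos [514.65 202.02 108.73] F [-2.16 -0.64  4.28] M [-0.155  0.314  0.035] sd [0.01 0.   0.   0.28 0.26 0.58]
```

```bash
python3 -m inch '[{"gripper":0.06,"tx":0,"ty":0,"tz":0,"spin":0},{"gripper":0.06,"tx":0,"ty":0,"tz":0,"spin":0},{"gripper":0.06,"tx":0,"ty":0,"tz":0,"spin":0},{"gripper":0.06,"tx":0,"ty":0,"tz":-0.01,"spin":0},{"gripper":0.06,"tx":0,"ty":0,"tz":-0.02,"spin":0},{"gripper":0.06,"tx":0,"ty":0,"tz":-0.03,"spin":0},{"gripper":0.06,"tx":0,"ty":0,"tz":-0.03,"spin":0},{"gripper":0.075,"tx":0,"ty":0,"tz":0,"spin":0}]' 25; python3 - <<'E'
from h import *
go(579.6,-108.3,70,2.79)
rd(1)
f=grab_frame("side"); u=proj(f,np.array([514,202,140.]));crop(f,u,30,12,f"b4_side.png")
E
```

```text
clock: 12.6
eef_pos: [517.1, 203.0, 203.3]
tcp_rot: [3.136, -0.005, 1.22]
contact_force: [0.2, 0.0, -0.4]
opening: 0.851
t 12.6 pos [517.1 203.  203.3] rot [ 3.136 -0.005  1.22 ] F [ 0.2  0.  -0.4] open 72.7 q6 0.72
need tx -270.9 ty 165.6 tz 133.3 spin -90.0  dist 344
avg pos [516.07 202.62 201.21] F [-0.49  1.1  -0.86] M [-0.007  0.018 -0.035] sd [0. 0. 0. 0. 0. 0.]
```

View pics/b4_side.png

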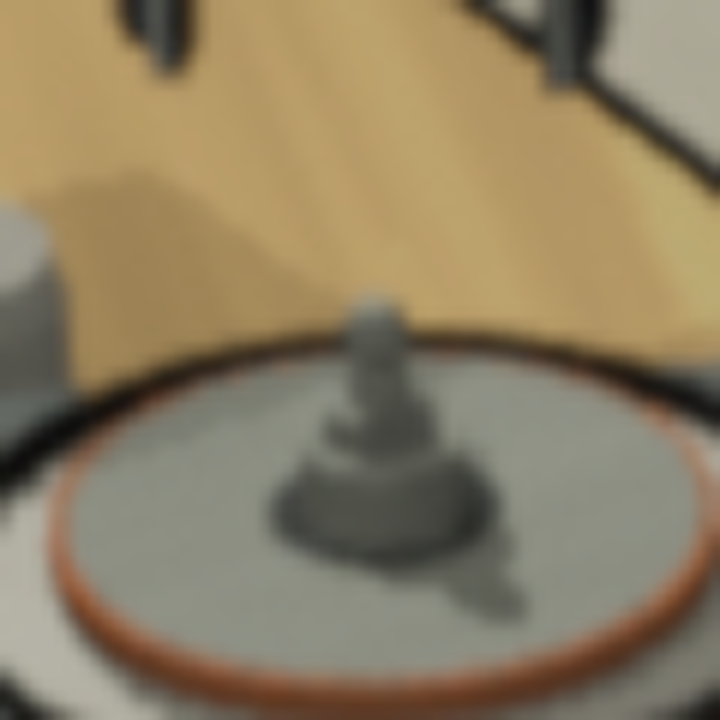

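```bash
python3 - <<'E'
from fit import *
F={"side":grab_frame("side"),"top":grab_frame("top")}
F["top"]["pixels"]=cv2.imread("pics/top0.png")[:,:,::-1]; F["side"]["pixels"]=cv2.imread("pics/side0.png")[:,:,::-1]
def slot(th,x,y,z):
    a=np.linspace(0,2*np.pi,80,endpoint=False);X=12.9*np.cos(a);Y=np.clip(12.9*np.sin(a),-7.9,7.9)
    c,s=np.cos(th),np.sin(th);return np.c_[x+c*X-s*Y,y+s*X+c*Y,np.full(80,z)]
for n,(x,y) in(("side",(581.3,-110.2)),("top",(578.2,-109.3))):
    f=F[n];G=grad(f);best=[]
    for th in np.arange(-1.6,1.6,.05):
        for dx in(-2,-1,0,1,2):
            for dy in(-2,-1,0,1,2):
                p=np.array([proj(f,q) for q in slot(th,x+dx,y+dy,12)][::2])
                best.append((map_coordinates(G,[p[:,1],p[:,0]],order=1).mean(),round(th,2),dx,dy))
    best.sort(reverse=True);print(n,best[:6])
# darkness-weighted second moment of bore, rectified to table plane z=12
for n,(x,y) in(("side",(581.3,-110.2)),("top",(578.2,-109.3))):
    f=F[n];g=np.arange(-30,30.1,.5);XX,YY=np.meshgrid(g,g)
    p=np.array([proj(f,np.array([x+a,y+b,12.])) for a,b in zip(XX.ravel(),YY.ravel())])
    ims=[map_coordinates(f["pixels"][:,:,c].astype(float),[p[:,1],p[:,0]],order=1).reshape(XX.shape) for c in range(3)]
    im=np.dstack(ims[::-1])[::-1]  # +y up, +x right
    cv2.imwrite(f"pics/w_{n}.png",cv2.resize(np.clip(im*1.3,0,255).astype(np.uint8),None,fx=3,fy=3))
a=np.hstack([cv2.imread("pics/w_side.png"),cv2.imread("pics/w_top.png")]);cv2.imwrite("pics/w.png",a)
E
```

```text
side [(np.float64(378.80273458324217), np.float64(-0.45), 0, 0), (np.float64(378.4322094940304), np.float64(-0.5), 0, 0), (np.float64(378.07468468915624), np.float64(-0.55), 0, 0), (np.float64(378.06907338583153), np.float64(-0.4), 0, 0), (np.float64(377.48500261784983), np.float64(-0.6), 0, 0), (np.float64(377.20910776671263), np.float64(-0.35), 0, 0)]
top [(np.float64(324.6193865182082), np.float64(-0.5), 0, 0), (np.float64(324.46658899291197), np.float64(-0.45), 0, 0), (np.float64(324.37947771299866), np.float64(-0.55), 0, 0), (np.float64(324.30971460520664), np.float64(-0.4), 0, 0), (np.float64(322.9354414466822), np.float64(-0.6), 0, 0), (np.float64(322.56415908151223), np.float64(-0.35), 0, 0)]
```

View pics/w.png

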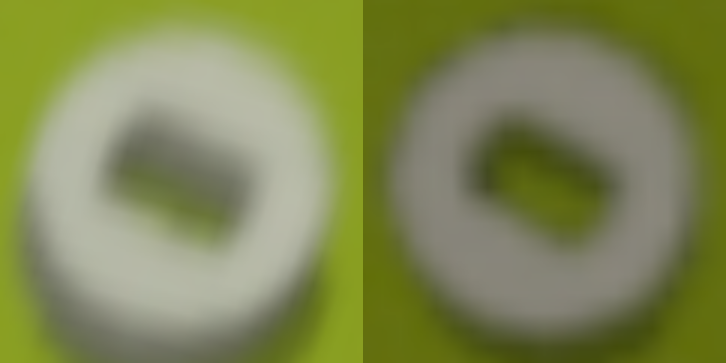

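```bash
python3 - <<'E'
from fit import *
F={"side":grab_frame("side"),"top":grab_frame("top")}
f=F["top"];f["pixels"]=cv2.imread("pics/top0.png")[:,:,::-1]
# top bias robot=cam+(1.3,.7); side robot=cam+(-1.5,2.3)
out=[]
for n,(x,y) in(("side",(516.2,199.7)),("top",(513.4,201.3))):
    f=F[n];g=np.arange(-25,25.1,.5);XX,YY=np.meshgrid(g,g)
    p=np.array([proj(f,np.array([x+a,y+b,133.])) for a,b in zip(XX.ravel(),YY.ravel())])
    ims=[map_coordinates(f["pixels"][:,:,c].astype(float),[p[:,1],p[:,0]],order=3).reshape(XX.shape) for c in range(3)]
    im=np.dstack(ims[::-1])[::-1];out.append(cv2.resize(np.clip((im-30)*2.2,0,255).astype(np.uint8),None,fx=3.5,fy=3.5))
cv2.imwrite("pics/sh.png",np.hstack(out))
# rows for transit
s=sense();e=s["eef_pos"];yaw=s["tcp_rot"][2]
D=np.array([579.6,-108.3,110.])-e
for i in range(8):
    d=D/8;print("tx %.4f ty %.4f tz %.4f"%((d[0]*np.cos(yaw)+d[1]*np.sin(yaw))/1e3,(d[0]*np.sin(yaw)-d[1]*np.cos(yaw))/1e3,-d[2]/1e3));yaw+=np.radians(8.5)
E
```

```text
tx -0.0336 ty 0.0210 tz 0.0109
tx -0.0363 ty 0.0158 tz 0.0109
tx -0.0383 ty 0.0103 tz 0.0109
tx -0.0394 ty 0.0045 tz 0.0109
tx -0.0396 ty -0.0014 tz 0.0109
tx -0.0390 ty -0.0072 tz 0.0109
tx -0.0375 ty -0.0129 tz 0.0109
tx -0.0352 ty -0.0183 tz 0.0109
```

View pics/sh.png

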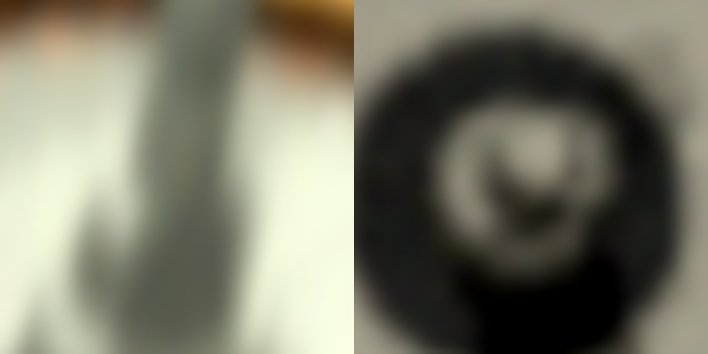

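```bash
python3 -m inch '[{"gripper":0.075,"tx":-0.0336,"ty":0.021,"tz":0,"spin":-8.5},{"gripper":0.075,"tx":-0.0363,"ty":0.0158,"tz":0,"spin":-8.5},{"gripper":0.075,"tx":-0.0383,"ty":0.0103,"tz":0.0,"spin":-8.5},{"gripper":0.075,"tx":-0.0394,"ty":0.0045,"tz":0.01,"spin":-8.5},{"gripper":0.075,"tx":-0.0396,"ty":-0.0014,"tz":0.025,"spin":-8.5},{"gripper":0.075,"tx":-0.039,"ty":-0.0072,"tz":0.028,"spin":-8.5},{"gripper":0.075,"tx":-0.0375,"ty":-0.0129,"tz":0.03,"spin":-8.5},{"gripper":0.075,"tx":-0.0352,"ty":-0.0183,"tz":0.03,"spin":-8.5}]' 20; python3 -c "
from h import *
rd(1);go(579.6,-108.3,5,2.79)"
```

```text
clock: 13.7
eef_pos: [579.4, -109.4, 73.7]
tcp_rot: [-3.141, -0.001, 2.411]
contact_force: [1.0, 1.3, 1.1]
opening: 0.876
avg pos [ 578.17 -113.85   69.14] F [-0.53 -2.76 -2.66] M [-0.166  0.001  0.046] sd [0. 0. 0. 0. 0. 0.]
t 13.75 pos [ 578.2 -113.8   69.1] rot [-3.138e+00 -3.000e-03  2.425e+00] F [-0.5 -2.8 -2.7] open 74.7 q6 -1.05
need tx 2.6 ty 5.1 tz 64.1 spin -20.9  dist 64
```

```bash
python3 -m inch '[{"gripper":0.075,"tx":0,"ty":0,"tz":0,"spin":-7.3},{"gripper":0.075,"tx":0,"ty":0,"tz":0.02,"spin":-7.3},{"gripper":0.075,"tx":0,"ty":0,"tz":0.02,"spin":-7.3},{"gripper":0.075,"tx":0,"ty":0,"tz":0.005,"spin":0},{"gripper":0.075,"tx":0,"ty":0,"tz":0,"spin":0},{"gripper":0.075,"tx":0,"ty":0,"tz":0,"spin":0},{"gripper":0.075,"tx":0,"ty":0,"tz":0,"spin":0},{"gripper":0.075,"tx":0,"ty":0,"tz":0,"spin":0}]' 20; python3 - <<'E'
from h import *
rd(1);go(579.6,-108.3,5,2.79)
f=grab_frame("side"); u=proj(f,np.array([579,-108,20.]));crop(f,u,30,12,f"c_side.png")
E
```

```text
clock: 14.55
eef_pos: [580.4, -108.0, 31.5]
tcp_rot: [3.141, 0.001, 2.786]
contact_force: [0.7, 0.4, -0.5]
opening: 0.88
avg pos [ 580.23 -107.93   31.34] F [-0.21 -0.05 -0.53] M [-0.031 -0.037  0.03 ] sd [0. 0. 0. 0. 0. 0.]
t 14.6 pos [ 580.2 -107.9   31.3] rot [3.141e+00 1.000e-03 2.787e+00] F [-0.2 -0.1 -0.5] open 75.0 q6 -1.4
need tx 0.5 ty -0.6 tz 26.3 spin -0.2  dist 26
```

View pics/c_side.png

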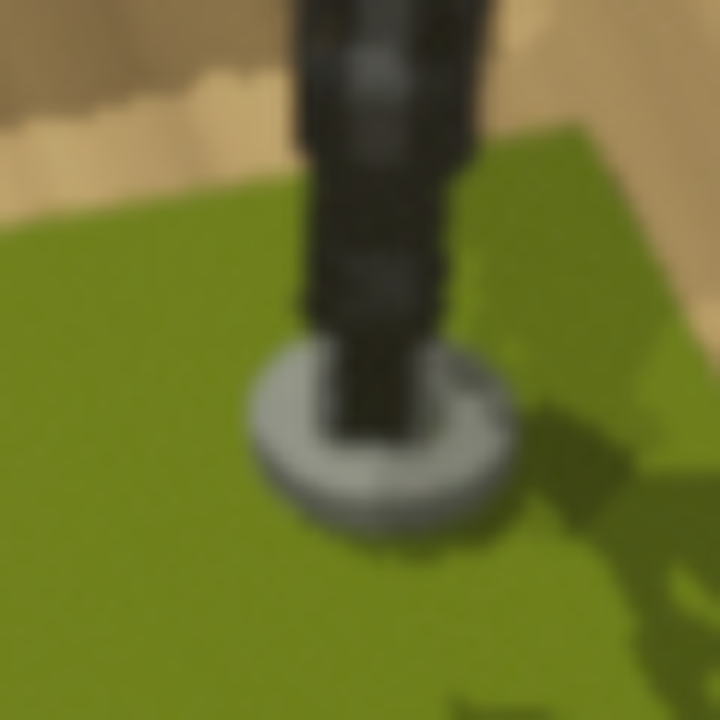

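```bash
python3 -m inch '[{"gripper":0.075,"tx":0,"ty":0,"tz":0.015,"spin":0},{"gripper":0.075,"tx":0,"ty":0,"tz":0.0125,"spin":0},{"gripper":0.075,"tx":0,"ty":0,"tz":0,"spin":0},{"gripper":0.045,"tx":0,"ty":0,"tz":0,"spin":0},{"gripper":0.045,"tx":0,"ty":0,"tz":0,"spin":0},{"gripper":0.045,"tx":0,"ty":0,"tz":0,"spin":0},{"gripper":0.045,"tx":0,"ty":0,"tz":0,"spin":0},{"gripper":0.045,"tx":0,"ty":0,"tz":0,"spin":0}]' 20; python3 -c "
from h import *
rd(1);go(579.6,-108.3,5,2.79)"
python3 -m inch '[{"gripper":0.065,"tx":0,"ty":0,"tz":0,"spin":0},{"gripper":0.065,"tx":0,"ty":0,"tz":0,"spin":0},{"gripper":0.065,"tx":0,"ty":0,"tz":0,"spin":8.5},{"gripper":0.065,"tx":0,"ty":0,"tz":0,"spin":8.5},{"gripper":0.065,"tx":0,"ty":0,"tz":0,"spin":8.5},{"gripper":0.065,"tx":0,"ty":0,"tz":0,"spin":8.5},{"gripper":0.065,"tx":0,"ty":0,"tz":0,"spin":8.5},{"gripper":0.065,"tx":0,"ty":0,"tz":0,"spin":8.5}]' 20;
```

```text
clock: 15.45
eef_pos: [580.0, -107.9, 3.4]
tcp_rot: [3.141, 0.001, 2.787]
contact_force: [0.3, 0.4, -0.1]
opening: 0.561
avg pos [ 580.   -107.91    3.32] F [0.55 0.64 0.07] M [-0.019  0.01   0.028] sd [0. 0. 0. 0. 0. 0.]
t 15.5 pos [ 580.  -107.9    3.3] rot [3.142e+00 1.000e-03 2.787e+00] F [0.5 0.6 0.1] open 48.0 q6 -1.4
need tx 0.2 ty -0.5 tz -1.7 spin -0.1  dist 2
clock: 16.3
eef_pos: [579.8, -107.9, 3.1]
tcp_rot: [3.142, 0.0, 1.891]
contact_force: [-0.0, -0.5, 0.1]
opening: 0.765
```

```bash
python3 -m inch '[{"gripper":0.065,"tx":0,"ty":0,"tz":0,"spin":8.5},{"gripper":0.065,"tx":0,"ty":0,"tz":0,"spin":8.5},{"gripper":0.065,"tx":0,"ty":0,"tz":0,"spin":8.5},{"gripper":0.065,"tx":0,"ty":0,"tz":0,"spin":8.5},{"gripper":0.065,"tx":0,"ty":0,"tz":0,"spin":4.5},{"gripper":0.045,"tx":0,"ty":0,"tz":0,"spin":0},{"gripper":0.045,"tx":0,"ty":0,"tz":0,"spin":0},{"gripper":0.045,"tx":0,"ty":0,"tz":0,"spin":0}]' 20; python3 - <<'E'
from h import *
rd(2);go(514.4,202,190,1.22)
f=grab_frame("side"); u=proj(f,np.array([579,-108,20.]));crop(f,u,30,12,f"c2_side.png")
E
```

```text
clock: 17.1
eef_pos: [579.9, -107.9, 3.5]
tcp_rot: [3.141, -0.0, 1.228]
contact_force: [-1.7, -0.1, 5.0]
opening: 0.566
avg pos [ 579.9  -107.91    3.43] F [-1.73  0.21  5.58] M [0.043 0.229 0.037] sd [0.02 0.01 0.02 0.1  0.42 0.03]
t 17.2 pos [ 579.9 -107.9    3.4] rot [ 3.141 -0.     1.227] F [-1.6 -0.2  5.6] open 48.4 q6 0.16
need tx 269.7 ty -166.1 tz -186.6 spin 0.4  dist 368
```

View pics/c2_side.png

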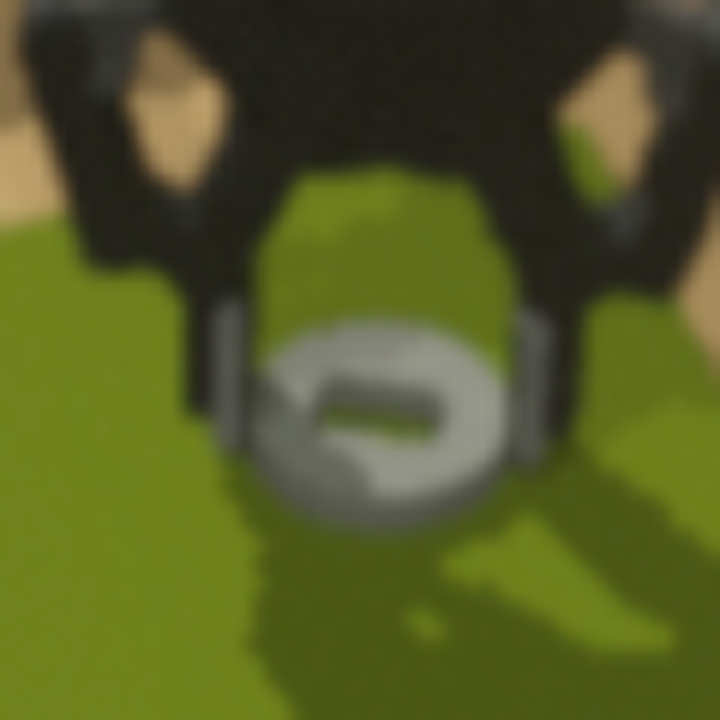

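```bash
cat >> h.py <<'E'
def plan(e,yaw,target,n,spin=0):
    D=(np.array(target)-e)/n
    for i in range(n):
        print("tx %.4f ty %.4f tz %.4f"%((D[0]*np.cos(yaw)+D[1]*np.sin(yaw))/1e3,(D[0]*np.sin(yaw)-D[1]*np.cos(yaw))/1e3,-D[2]/1e3));yaw-=np.radians(spin)
E
python3 -c "
from h import *
plan(np.array([579.9,-107.9,73]),1.224,[514.4,202,187],7,-6)"
```

```text
tx 0.0385 ty -0.0238 tz -0.0163
tx 0.0407 ty -0.0197 tz -0.0163
tx 0.0426 ty -0.0153 tz -0.0163
tx 0.0439 ty -0.0108 tz -0.0163
tx 0.0448 ty -0.0061 tz -0.0163
tx 0.0452 ty -0.0014 tz -0.0163
tx 0.0451 ty 0.0033 tz -0.0163
```

```bash
python3 -m inch '[{"gripper":0.045,"tx":0,"ty":0,"tz":-0.03,"spin":0},{"gripper":0.045,"tx":0,"ty":0,"tz":-0.04,"spin":0},{"gripper":0.045,"tx":0.0385,"ty":-0.0238,"tz":-0.0163,"spin":-6},{"gripper":0.045,"tx":0.0407,"ty":-0.0197,"tz":-0.0163,"spin":-6},{"gripper":0.045,"tx":0.0426,"ty":-0.0153,"tz":-0.0163,"spin":-6},{"gripper":0.045,"tx":0.0439,"ty":-0.0108,"tz":-0.0163,"spin":-6},{"gripper":0.045,"tx":0.0448,"ty":-0.0061,"tz":-0.0163,"spin":-6},{"gripper":0.045,"tx":0.0452,"ty":-0.0014,"tz":-0.0163,"spin":-6}]' 25
python3 -m inch '[{"gripper":0.045,"tx":0.023,"ty":0.0013,"tz":-0.016,"spin":-6},{"gripper":0.045,"tx":0.021,"ty":0.0042,"tz":0,"spin":0},{"gripper":0.045,"tx":0,"ty":0,"tz":0,"spin":0},{"gripper":0.045,"tx":0,"ty":0,"tz":0,"spin":0},{"gripper":0.045,"tx":0,"ty":0,"tz":0,"spin":0},{"gripper":0.045,"tx":0,"ty":0,"tz":0,"spin":0},{"gripper":0.045,"tx":0,"ty":0,"tz":0,"spin":0},{"gripper":0.045,"tx":0,"ty":0,"tz":0,"spin":0}]' 25
python3 - <<'E'
from h import *
rd(2);go(514.4,202,160,1.957)
f=grab_frame("side"); u=proj(f,np.array([514,202,160.]));crop(f,u,30,12,f"c3_side.png")
E
```

```text
clock: 18.05
eef_pos: [522.6, 159.2, 171.4]
tcp_rot: [-3.141, 0.0, 1.859]
contact_force: [0.8, -0.5, -1.5]
opening: 0.563
clock: 18.85
eef_pos: [514.3, 200.5, 186.8]
tcp_rot: [-3.141, -0.0, 1.958]
contact_force: [0.4, 0.5, -0.7]
opening: 0.567
avg pos [514.32 200.69 186.84] F [-0.44 -0.08 -0.83] M [-0.004 -0.017 -0.001] sd [0.01 0.06 0.03 0.33 0.19 0.2 ]
t 18.95 pos [514.3 200.7 186.9] rot [-3.142  0.     1.958] F [-0.8 -0.3 -1. ] open 47.8 q6 -0.02
need tx 1.1 ty 0.5 tz 26.9 spin 0.0  dist 27
```

View pics/c3_side.png

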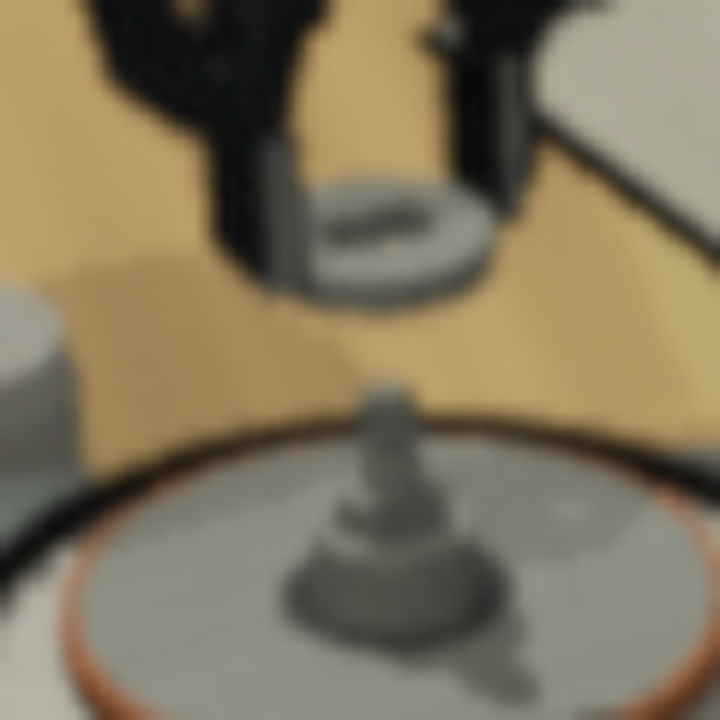

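```bash
python3 -m inch '[{"gripper":0.045,"tx":0,"ty":0,"tz":0.01,"spin":0},{"gripper":0.045,"tx":0,"ty":0,"tz":0.01,"spin":0},{"gripper":0.045,"tx":0,"ty":0,"tz":0.004,"spin":0},{"gripper":0.045,"tx":0,"ty":0,"tz":0,"spin":0},{"gripper":0.045,"tx":0,"ty":0,"tz":0,"spin":0},{"gripper":0.045,"tx":0,"ty":0,"tz":0,"spin":0},{"gripper":0.045,"tx":0,"ty":0,"tz":0,"spin":0},{"gripper":0.045,"tx":0,"ty":0,"tz":0,"spin":0}]' 25
python3 - <<'E'
from h import *
rd(3);go(514.5,202.05,148,1.957)
f=grab_frame("side"); u=proj(f,np.array([514,202,160.]));crop(f,u,24,15,f"c4_side.png")
E
```

```text
clock: 19.8
eef_pos: [514.4, 201.1, 163.2]
tcp_rot: [3.141, 0.0, 1.958]
contact_force: [-0.3, -0.9, -0.5]
opening: 0.559
avg pos [514.3  201.11 163.1 ] F [ 0.46  0.31 -1.22] M [-0.01  -0.014 -0.008] sd [0.02 0.01 0.04 0.32 0.17 0.44]
t 19.95 pos [514.3 201.1 163.1] rot [ 3.141 -0.     1.958] F [ 0.6  0.1 -1.6] open 48.1 q6 -0.02
need tx 0.8 ty 0.6 tz 15.1 spin 0.1  dist 15
```

View pics/c4_side.png

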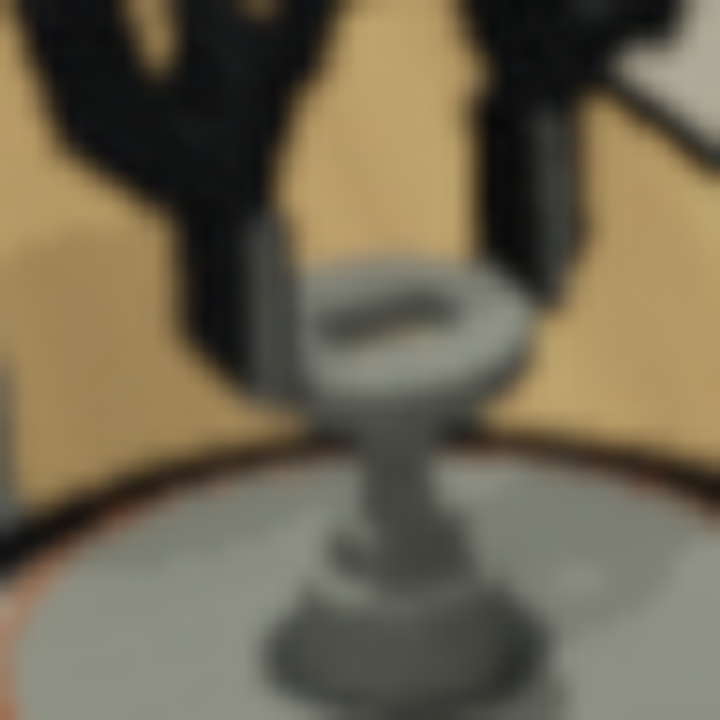

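```bash
python3 -m inch '[{"gripper":0.045,"tx":0.0005,"ty":0.0006,"tz":0.003,"spin":0},{"gripper":0.045,"tx":0,"ty":0,"tz":0.002,"spin":0},{"gripper":0.045,"tx":0,"ty":0,"tz":0.002,"spin":0},{"gripper":0.045,"tx":0,"ty":0,"tz":0.002,"spin":0},{"gripper":0.045,"tx":0,"ty":0,"tz":0.002,"spin":0},{"gripper":0.045,"tx":0,"ty":0,"tz":0,"spin":0},{"gripper":0.045,"tx":0,"ty":0,"tz":0,"spin":0},{"gripper":0.045,"tx":0,"ty":0,"tz":0,"spin":0}]' 25
python3 - <<'E'
from h import *
rd(3);go(514.5,202.05,148,1.957)
f=grab_frame("side"); u=proj(f,np.array([514,202,150.]));crop(f,u,24,15,f"c5_side.png")
E
```

```text
clock: 20.8
eef_pos: [514.7, 201.8, 152.0]
tcp_rot: [3.141, 0.0, 1.958]
contact_force: [-0.3, 0.0, -0.7]
opening: 0.564
avg pos [514.65 201.78 152.  ] F [ 0.14 -0.39 -0.33] M [0.002 0.01  0.033] sd [0.02 0.01 0.01 0.68 0.67 0.62]
t 20.95 pos [514.6 201.8 152. ] rot [3.141 0.    1.958] F [-0.8  0.2  0.3] open 48.0 q6 -0.02
need tx 0.3 ty -0.0 tz 4.0 spin 0.1  dist 4
```

View pics/c5_side.png

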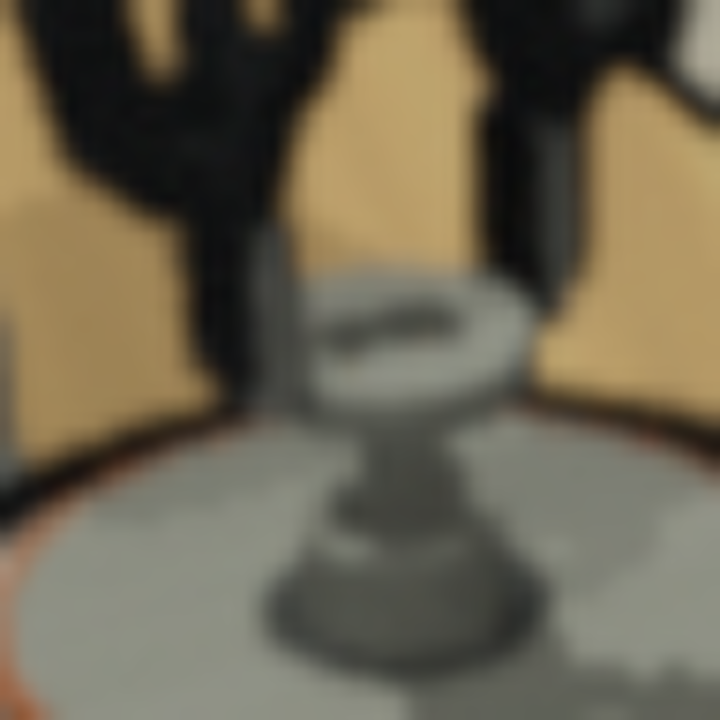

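```bash
python3 -m inch '[{"gripper":0.045,"tx":0,"ty":0,"tz":0.001,"spin":0},{"gripper":0.045,"tx":0,"ty":0,"tz":0.001,"spin":0},{"gripper":0.045,"tx":0,"ty":0,"tz":0.001,"spin":0},{"gripper":0.045,"tx":0,"ty":0,"tz":0.001,"spin":0},{"gripper":0.045,"tx":0,"ty":0,"tz":0.001,"spin":0},{"gripper":0.045,"tx":0,"ty":0,"tz":0,"spin":0},{"gripper":0.045,"tx":0,"ty":0,"tz":0,"spin":0},{"gripper":0.045,"tx":0,"ty":0,"tz":0,"spin":0}]' 25
python3 - <<'E'
from h import *
rd(3)
E
```

```text
clock: 21.8
eef_pos: [514.6, 201.8, 147.0]
tcp_rot: [3.141, -0.0, 1.958]
contact_force: [0.9, 0.3, -1.0]
opening: 0.568
avg pos [514.61 201.77 146.96] F [ 0.44 -0.24 -0.91] M [-0.01  -0.004  0.024] sd [0.01 0.   0.02 0.81 0.45 0.3 ]
```

```bash
python3 -m inch '[{"gripper":0.045,"tx":0,"ty":0,"tz":0.0025,"spin":0},{"gripper":0.045,"tx":0,"ty":0,"tz":0.003,"spin":0},{"gripper":0.045,"tx":0,"ty":0,"tz":0.003,"spin":0},{"gripper":0.045,"tx":0,"ty":0,"tz":0.0025,"spin":0},{"gripper":0.045,"tx":0,"ty":0,"tz":0.001,"spin":0},{"gripper":0.045,"tx":0,"ty":0,"tz":0,"spin":0},{"gripper":0.045,"tx":0,"ty":0,"tz":0,"spin":0},{"gripper":0.045,"tx":0,"ty":0,"tz":0,"spin":0}]' 25
python3 - <<'E'
from h import *
rd(2)
E
python3 -m inch '[{"gripper":0.045,"tx":0,"ty":0,"tz":0.0005,"spin":0},{"gripper":0.045,"tx":0,"ty":0,"tz":0.0005,"spin":0},{"gripper":0.045,"tx":0,"ty":0,"tz":0.0005,"spin":0},{"gripper":0.045,"tx":0,"ty":0,"tz":0.0005,"spin":0},{"gripper":0.045,"tx":0,"ty":0,"tz":0,"spin":0},{"gripper":0.045,"tx":0,"ty":0,"tz":0,"spin":0},{"gripper":0.045,"tx":0,"ty":0,"tz":0,"spin":0},{"gripper":0.045,"tx":0,"ty":0,"tz":0,"spin":0}]' 25
python3 - <<'E'
from h import *
rd(2)
f=grab_frame("side"); u=proj(f,np.array([514,202,140.]));crop(f,u,24,15,f"c6_side.png")
E
```

```text
clock: 22.75
eef_pos: [514.7, 201.8, 135.0]
tcp_rot: [3.141, -0.0, 1.958]
contact_force: [-0.1, -0.1, -1.4]
opening: 0.562
avg pos [514.69 201.79 135.03] F [-0.14  0.42 -0.79] M [ 0.015  0.012 -0.026] sd [0.02 0.02 0.01 0.25 0.26 0.6 ]
clock: 23.65
eef_pos: [514.7, 201.8, 133.0]
tcp_rot: [3.141, -0.0, 1.958]
contact_force: [-0.3, 0.3, 0.6]
opening: 0.564
avg pos [514.66 201.79 132.98] F [-0.63  0.11  1.38] M [0.028 0.009 0.013] sd [0.03 0.01 0.03 0.24 0.2  0.47]
```

View pics/c6_side.png

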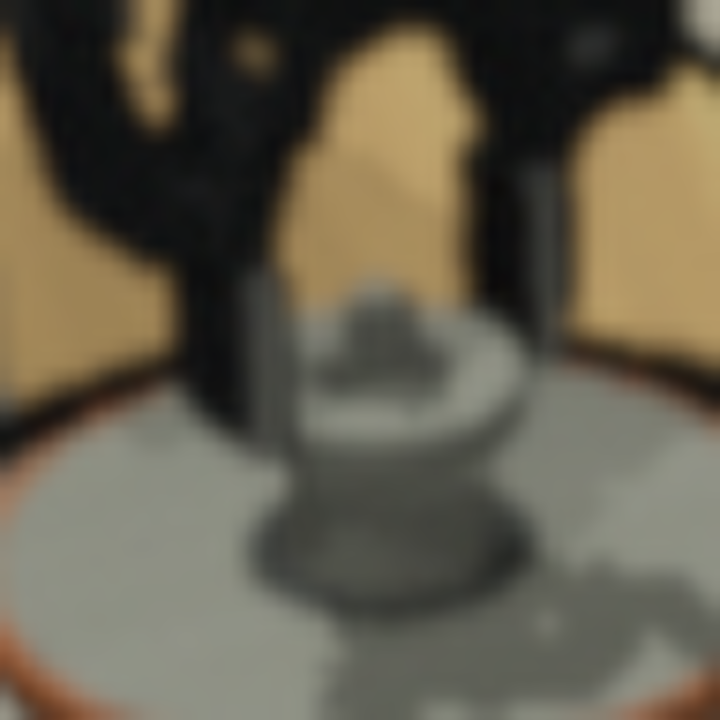

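```bash
python3 -m inch '[{"gripper":0.045,"tx":0,"ty":0,"tz":0.0005,"spin":0},{"gripper":0.045,"tx":0,"ty":0,"tz":0.0003,"spin":0},{"gripper":0.045,"tx":0,"ty":0,"tz":0,"spin":2},{"gripper":0.045,"tx":0,"ty":0,"tz":0,"spin":2},{"gripper":0.045,"tx":0,"ty":0,"tz":0,"spin":2},{"gripper":0.045,"tx":0,"ty":0,"tz":0,"spin":0},{"gripper":0.045,"tx":0,"ty":0,"tz":0,"spin":0},{"gripper":0.045,"tx":0,"ty":0,"tz":0,"spin":0}]' 25
python3 - <<'E'
from h import *
rd(2)
E
```

```text
clock: 24.6
eef_pos: [514.3, 202.2, 131.9]
tcp_rot: [-3.141, -0.001, 1.855]
contact_force: [-2.0, 5.6, -1.2]
opening: 0.561
avg pos [514.28 202.15 131.9 ] F [-1.48  5.46 -0.98] M [0.939 0.297 0.195] sd [0.   0.   0.01 0.11 0.04 0.87]
```

```bash
python3 -m inch '[{"gripper":0.045,"tx":0.0005,"ty":0,"tz":0,"spin":0},{"gripper":0.045,"tx":0.0005,"ty":0,"tz":0,"spin":0},{"gripper":0.045,"tx":0,"ty":0,"tz":0,"spin":0},{"gripper":0.045,"tx":0,"ty":0,"tz":0,"spin":0},{"gripper":0.045,"tx":0,"ty":0,"tz":0.0005,"spin":0},{"gripper":0.045,"tx":0,"ty":0,"tz":0.0005,"spin":0},{"gripper":0.045,"tx":0,"ty":0,"tz":0,"spin":0},{"gripper":0.045,"tx":0,"ty":0,"tz":0,"spin":0}]' 25
python3 - <<'E'
from h import *
rd(2);go(514,202,125.4,1.855)
E
```

```text
clock: 25.5
eef_pos: [514.4, 202.6, 131.5]
tcp_rot: [3.141, 0.0, 1.854]
contact_force: [-2.7, -1.1, 5.6]
opening: 0.565
avg pos [514.41 202.59 131.48] F [-2.07 -1.    5.27] M [-0.176  0.385  0.141] sd [0.02 0.03 0.   0.29 0.16 0.05]
t 25.6 pos [514.4 202.6 131.5] rot [3.141 0.    1.854] F [-1.8 -1.2  5.2] open 48.1 q6 0.09
need tx -0.5 ty -0.6 tz 6.1 spin -0.1  dist 6
```

```bash
python3 - <<'E'
from h import *
f=grab_frame("side"); u=proj(f,np.array([514,202,140.]));crop(f,u,24,15,f"c7_side.png");rd(1)
E
```

```text
avg pos [514.43 202.62 131.49] F [-1.42  0.06  5.84] M [-0.162  0.429  0.138] sd [0. 0. 0. 0. 0. 0.]
```

View pics/c7_side.png

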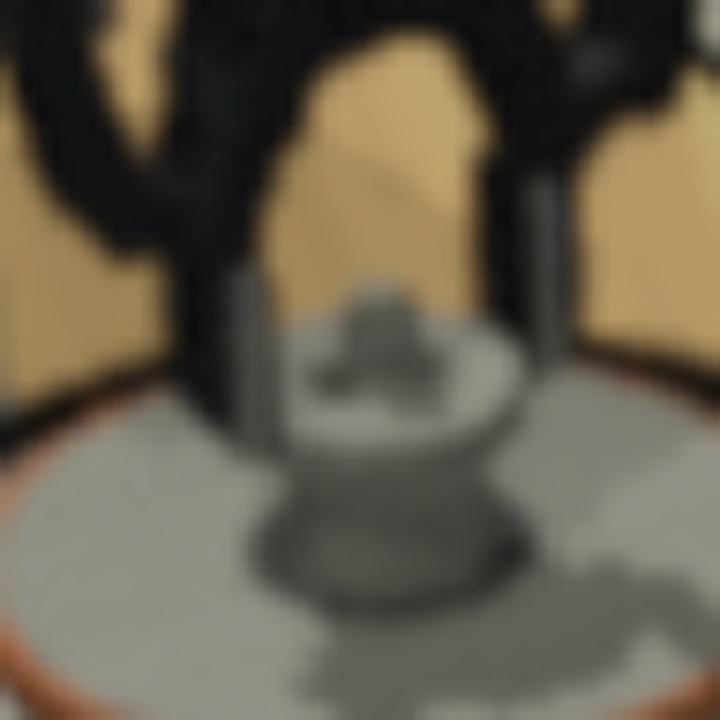

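```bash
python3 -m inch '[{"gripper":0.045,"tx":0,"ty":0,"tz":0,"spin":-1},{"gripper":0.045,"tx":0,"ty":0,"tz":0,"spin":-1},{"gripper":0.045,"tx":0,"ty":0,"tz":0,"spin":-1},{"gripper":0.045,"tx":0,"ty":0,"tz":0,"spin":0},{"gripper":0.045,"tx":0,"ty":0,"tz":0,"spin":0},{"gripper":0.045,"tx":0,"ty":0,"tz":0,"spin":0},{"gripper":0.045,"tx":0,"ty":0,"tz":0,"spin":0},{"gripper":0.045,"tx":0,"ty":0,"tz":0,"spin":0}]' 25
python3 - <<'E'
from h import *
rd(2)
E
```

```text
clock: 26.5
eef_pos: [514.4, 202.7, 131.2]
tcp_rot: [3.141, 0.0, 1.906]
contact_force: [-1.4, -1.9, 5.0]
opening: 0.559
avg pos [514.44 202.69 131.19] F [-0.85 -1.86  5.3 ] M [-0.31   0.164  0.071] sd [0.   0.01 0.01 0.44 0.57 0.28]
```

```bash
python3 -m inch '[{"gripper":0.045,"tx":-0.0003,"ty":0,"tz":0,"spin":-2},{"gripper":0.045,"tx":0,"ty":0,"tz":0,"spin":-2},{"gripper":0.045,"tx":0,"ty":0,"tz":0,"spin":-2},{"gripper":0.045,"tx":0,"ty":0,"tz":0,"spin":0},{"gripper":0.045,"tx":0,"ty":0,"tz":0,"spin":0},{"gripper":0.045,"tx":0,"ty":0,"tz":0,"spin":0},{"gripper":0.045,"tx":0,"ty":0,"tz":0,"spin":0},{"gripper":0.045,"tx":0,"ty":0,"tz":0,"spin":0}]' 25
python3 - <<'E'
from h import *
rd(2)
f=grab_frame("side"); u=proj(f,np.array([514,202,140.]));crop(f,u,24,15,f"c8_side.png")
E
```

```text
clock: 27.4
eef_pos: [514.4, 202.4, 131.1]
tcp_rot: [-3.142, -0.0, 2.01]
contact_force: [0.4, -0.5, -0.9]
opening: 0.564
avg pos [514.41 202.44 131.1 ] F [-0.51  0.01 -1.31] M [0.024 0.007 0.023] sd [0.02 0.01 0.02 0.14 0.12 0.17]
```

View pics/c8_side.png

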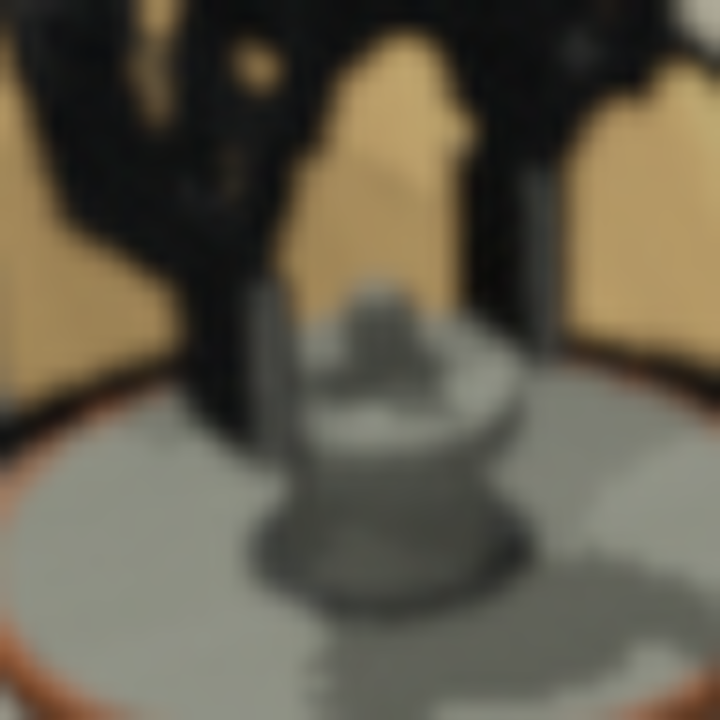

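```bash
python3 -m inch '[{"gripper":0.045,"tx":0,"ty":0,"tz":0.0007,"spin":0},{"gripper":0.045,"tx":0,"ty":0,"tz":0.0007,"spin":0},{"gripper":0.045,"tx":0,"ty":0,"tz":0.0007,"spin":0},{"gripper":0.045,"tx":0,"ty":0,"tz":0.0007,"spin":0},{"gripper":0.045,"tx":0,"ty":0,"tz":0.0007,"spin":0},{"gripper":0.045,"tx":0,"ty":0,"tz":0,"spin":0},{"gripper":0.045,"tx":0,"ty":0,"tz":0,"spin":0},{"gripper":0.045,"tx":0,"ty":0,"tz":0,"spin":0}]' 25
python3 - <<'E'
from h import *
rd(2)
E
```

```text
clock: 28.35
eef_pos: [514.4, 202.4, 127.6]
tcp_rot: [3.142, 0.0, 2.011]
contact_force: [-0.0, 0.0, -0.4]
opening: 0.561
avg pos [514.43 202.43 127.65] F [ 0.34 -0.11 -1.16] M [-0.027  0.006 -0.019] sd [0.02 0.01 0.01 0.37 0.13 0.54]
```

```bash
python3 -m inch '[{"gripper":0.045,"tx":0,"ty":0,"tz":0.0007,"spin":0},{"gripper":0.045,"tx":0,"ty":0,"tz":0.0007,"spin":0},{"gripper":0.045,"tx":0,"ty":0,"tz":0.0005,"spin":0},{"gripper":0.045,"tx":0,"ty":0,"tz":0.0005,"spin":0},{"gripper":0.045,"tx":0,"ty":0,"tz":0.0005,"spin":0},{"gripper":0.045,"tx":0,"ty":0,"tz":0,"spin":0},{"gripper":0.045,"tx":0,"ty":0,"tz":0,"spin":0},{"gripper":0.045,"tx":0,"ty":0,"tz":0,"spin":0}]' 25
python3 - <<'E'
from h import *
rd(2)
E
```

```text
clock: 29.25
eef_pos: [514.4, 202.4, 125.4]
tcp_rot: [3.141, 0.0, 2.011]
contact_force: [-2.5, -0.9, 9.3]
opening: 0.562
avg pos [514.44 202.46 125.45] F [-2.68 -1.21  7.9 ] M [-0.209  0.534 -0.012] sd [0.   0.03 0.   0.27 0.24 0.16]
```

```bash
python3 -m inch '[{"gripper":0.075,"tx":0,"ty":0,"tz":0,"spin":0},{"gripper":0.075,"tx":0,"ty":0,"tz":0,"spin":0},{"gripper":0.075,"tx":0,"ty":0,"tz":0,"spin":0},{"gripper":0.075,"tx":0,"ty":0,"tz":-0.01,"spin":0},{"gripper":0.075,"tx":0,"ty":0,"tz":-0.02,"spin":0},{"gripper":0.075,"tx":0,"ty":0,"tz":-0.025,"spin":0},{"gripper":0.075,"tx":0,"ty":0,"tz":-0.025,"spin":0},{"gripper":0.075,"tx":-0.02,"ty":-0.0124,"tz":0,"spin":0}]' 20
python3 - <<'E'
from h import *
go(450.5,-346,60,2.011)
f=grab_frame("side"); u=proj(f,np.array([514,202,140.]));crop(f,u,24,15,f"c9_side.png")
E
```

```text
clock: 30.15
eef_pos: [514.3, 181.2, 208.9]
tcp_rot: [3.134, 0.0, 2.012]
contact_force: [1.3, -0.8, 0.2]
opening: 0.881
t 30.15 pos [514.3 181.2 208.9] rot [3.134 0.    2.012] F [ 1.3 -0.8  0.2] open 75.2 q6 -0.11
need tx -449.4 ty -282.9 tz 148.9 spin 0.1  dist 552
```

View pics/c9_side.png

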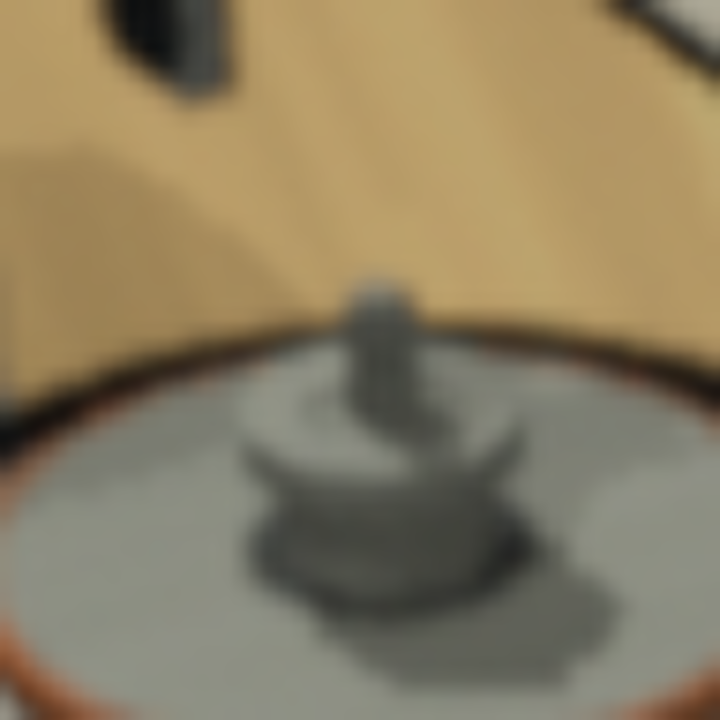

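```bash
python3 -m inch '[{"gripper":0.07,"tx":-0.0374,"ty":-0.02325,"tz":0,"spin":0},{"gripper":0.07,"tx":-0.0374,"ty":-0.02325,"tz":0,"spin":0},{"gripper":0.07,"tx":-0.0374,"ty":-0.02325,"tz":0,"spin":0},{"gripper":0.07,"tx":-0.0374,"ty":-0.02325,"tz":0.018,"spin":0},{"gripper":0.07,"tx":-0.0374,"ty":-0.02325,"tz":0.018,"spin":0},{"gripper":0.07,"tx":-0.0374,"ty":-0.02325,"tz":0.018,"spin":0},{"gripper":0.07,"tx":-0.0374,"ty":-0.02325,"tz":0.018,"spin":0},{"gripper":0.07,"tx":-0.0374,"ty":-0.02325,"tz":0.018,"spin":0}]' 20
python3 -m inch '[{"gripper":0.07,"tx":-0.0374,"ty":-0.02325,"tz":0.018,"spin":0},{"gripper":0.07,"tx":-0.0374,"ty":-0.02325,"tz":0.018,"spin":0},{"gripper":0.07,"tx":-0.0374,"ty":-0.02325,"tz":0.018,"spin":0},{"gripper":0.07,"tx":-0.0374,"ty":-0.02325,"tz":0,"spin":0},{"gripper":0.07,"tx":0,"ty":0,"tz":0,"spin":0},{"gripper":0.07,"tx":0,"ty":0,"tz":0,"spin":0},{"gripper":0.07,"tx":0,"ty":0,"tz":0,"spin":0},{"gripper":0.07,"tx":0,"ty":0,"tz":0,"spin":0}]' 20
python3 - <<'E'
from h import *
rd(2);go(450.5,-346,5,2.011)
f=grab_frame("side"); u=proj(f,np.array([450,-346,20.]));crop(f,u,30,12,f"d_side.png")
E
```

```text
clock: 31.0
eef_pos: [470.6, -172.6, 114.6]
tcp_rot: [3.141, 0.0, 2.011]
contact_force: [0.6, 0.6, -0.1]
opening: 0.819
clock: 31.8
eef_pos: [450.6, -344.6, 61.0]
tcp_rot: [-3.142, -0.0, 2.012]
contact_force: [0.4, -0.0, -0.5]
opening: 0.82
avg pos [ 450.72 -344.74   61.02] F [-0.19 -0.09  0.09] M [0.001 0.021 0.01 ] sd [0.02 0.07 0.01 0.01 0.25 0.05]
t 31.9 pos [ 450.7 -344.8   61. ] rot [3.142 0.    2.012] F [-0.2 -0.3  0.1] open 69.7 q6 -1.1
need tx -1.0 ty -0.7 tz 56.0 spin 0.1  dist 56
```

View pics/d_side.png

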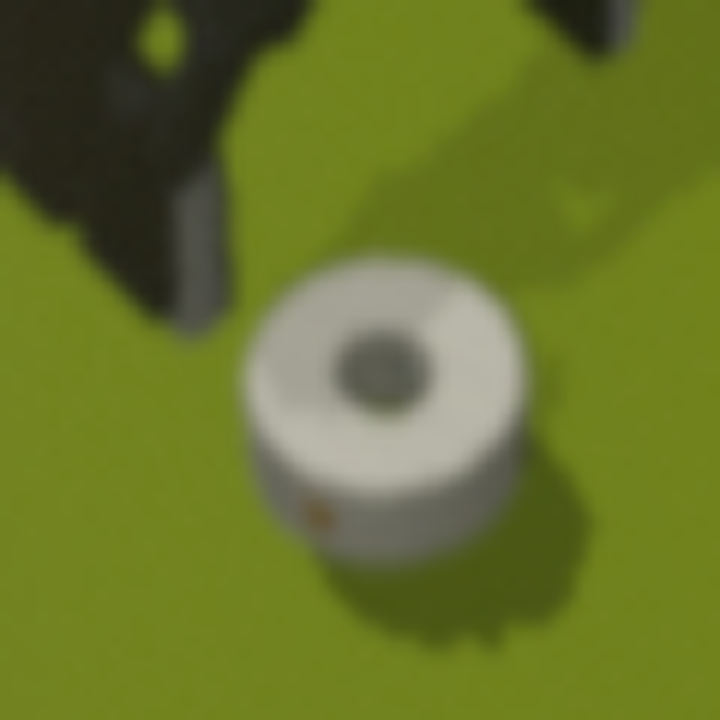

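```bash
python3 -m inch '[{"gripper":0.07,"tx":0,"ty":0,"tz":0.025,"spin":0},{"gripper":0.07,"tx":0,"ty":0,"tz":0.02,"spin":0},{"gripper":0.07,"tx":0,"ty":0,"tz":0.01,"spin":0},{"gripper":0.037,"tx":0,"ty":0,"tz":0,"spin":0},{"gripper":0.037,"tx":0,"ty":0,"tz":0,"spin":0},{"gripper":0.037,"tx":0,"ty":0,"tz":0,"spin":0},{"gripper":0.037,"tx":0,"ty":0,"tz":0,"spin":0},{"gripper":0.037,"tx":0,"ty":0,"tz":0,"spin":0}]' 20
python3 -m inch '[{"gripper":0.058,"tx":0,"ty":0,"tz":0,"spin":0},{"gripper":0.058,"tx":0,"ty":0,"tz":0,"spin":0},{"gripper":0.058,"tx":0,"ty":0,"tz":0,"spin":8.5},{"gripper":0.058,"tx":0,"ty":0,"tz":0,"spin":8.5},{"gripper":0.058,"tx":0,"ty":0,"tz":0,"spin":8.5},{"gripper":0.058,"tx":0,"ty":0,"tz":0,"spin":8.5},{"gripper":0.058,"tx":0,"ty":0,"tz":0,"spin":8.5},{"gripper":0.058,"tx":0,"ty":0,"tz":0,"spin":8.5}]' 20
python3 -m inch '[{"gripper":0.058,"tx":0,"ty":0,"tz":0,"spin":8.5},{"gripper":0.058,"tx":0,"ty":0,"tz":0,"spin":8.5},{"gripper":0.058,"tx":0,"ty":0,"tz":0,"spin":8.5},{"gripper":0.058,"tx":0,"ty":0,"tz":0,"spin":8.5},{"gripper":0.058,"tx":0,"ty":0,"tz":0,"spin":5},{"gripper":0.037,"tx":0,"ty":0,"tz":0,"spin":0},{"gripper":0.037,"tx":0,"ty":0,"tz":0,"spin":0},{"gripper":0.037,"tx":0,"ty":0,"tz":0,"spin":0}]' 20
python3 - <<'E'
from h import *
rd(2);go(514.4,202.4,190,.44)
f=grab_frame("side"); u=proj(f,np.array([450,-346,20.]));crop(f,u,30,12,f"d2_side.png")
E
```

```text
clock: 32.75
eef_pos: [450.7, -346.1, 6.3]
tcp_rot: [3.141, 0.001, 2.011]
contact_force: [0.2, 0.5, 2.1]
opening: 0.478
clock: 33.55
eef_pos: [450.4, -345.9, 5.8]
tcp_rot: [3.142, 0.0, 1.114]
contact_force: [0.3, 0.8, -0.0]
opening: 0.68
clock: 34.35
eef_pos: [450.5, -345.9, 5.9]
tcp_rot: [3.141, -0.0, 0.442]
contact_force: [-0.4, 0.9, 3.2]
opening: 0.477
avg pos [ 450.48 -345.93    5.91] F [-0.82  0.44  4.31] M [0.043 0.098 0.047] sd [0.01 0.03 0.01 0.4  0.05 0.53]
t 34.45 pos [ 450.5 -346.     5.9] rot [ 3.141 -0.     0.441] F [-1.2  0.5  4.8] open 40.7 q6 0.47
need tx 292.0 ty -468.5 tz -184.1 spin 0.1  dist 582
```

View pics/d2_side.png

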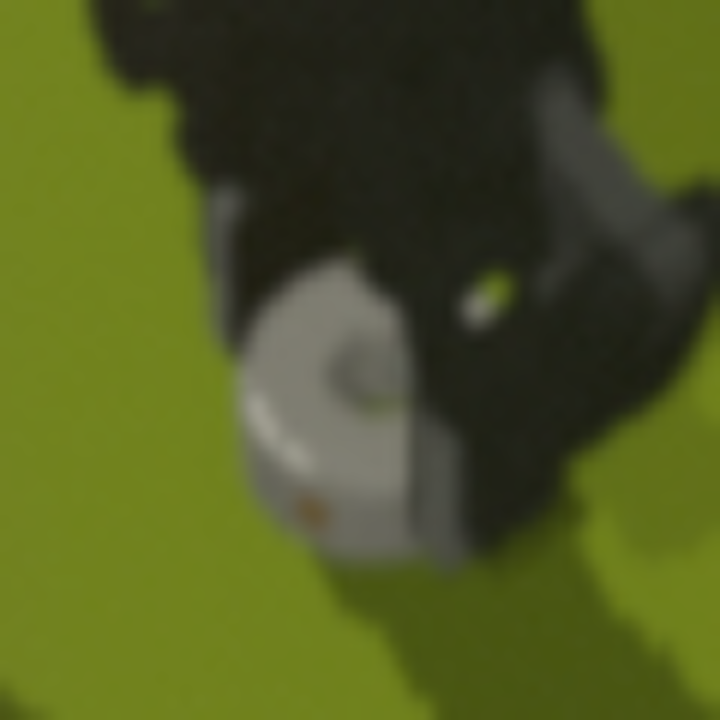

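```bash
python3 -c "
from h import *
plan(np.array([450.5,-345.9,76]),.441,[514.4,202.4,187],13,-7)"
```

```text
tx 0.0224 ty -0.0360 tz -0.0085
tx 0.0267 ty -0.0330 tz -0.0085
tx 0.0305 ty -0.0295 tz -0.0085
tx 0.0339 ty -0.0256 tz -0.0085
tx 0.0367 ty -0.0213 tz -0.0085
tx 0.0391 ty -0.0166 tz -0.0085
tx 0.0408 ty -0.0118 tz -0.0085
tx 0.0419 ty -0.0067 tz -0.0085
tx 0.0424 ty -0.0015 tz -0.0085
tx 0.0423 ty 0.0036 tz -0.0085
tx 0.0415 ty 0.0088 tz -0.0085
tx 0.0402 ty 0.0138 tz -0.0085
tx 0.0382 ty 0.0186 tz -0.0085
```

```bash
python3 -m inch '[{"gripper":0.037,"tx":0,"ty":0,"tz":0,"spin":0},{"gripper":0.037,"tx":0,"ty":0,"tz":-0.03,"spin":0},{"gripper":0.037,"tx":0,"ty":0,"tz":-0.04,"spin":0},{"gripper":0.037,"tx":0.0224,"ty":-0.036,"tz":-0.014,"spin":-7},{"gripper":0.037,"tx":0.0267,"ty":-0.033,"tz":-0.014,"spin":-7},{"gripper":0.037,"tx":0.0305,"ty":-0.0295,"tz":-0.014,"spin":-7},{"gripper":0.037,"tx":0.0339,"ty":-0.0256,"tz":-0.014,"spin":-7},{"gripper":0.037,"tx":0.0367,"ty":-0.0213,"tz":-0.014,"spin":-7}]' 45
python3 -m inch '[{"gripper":0.037,"tx":0.0391,"ty":-0.0166,"tz":-0.014,"spin":-7},{"gripper":0.037,"tx":0.0408,"ty":-0.0118,"tz":-0.014,"spin":-7},{"gripper":0.037,"tx":0.0419,"ty":-0.0067,"tz":-0.014,"spin":-7},{"gripper":0.037,"tx":0.0424,"ty":-0.0015,"tz":0,"spin":-7},{"gripper":0.037,"tx":0.0423,"ty":0.0036,"tz":0,"spin":-7},{"gripper":0.037,"tx":0.0415,"ty":0.0088,"tz":0,"spin":-7},{"gripper":0.037,"tx":0.0402,"ty":0.0138,"tz":0,"spin":-7},{"gripper":0.037,"tx":0.0,"ty":0.0,"tz":0,"spin":0}]' 45
python3 - <<'E'
from h import *
rd(2);go(514.4,202.4,185,2.02)
E
```

```text
clock: 35.3
eef_pos: [475.0, -133.4, 146.1]
tcp_rot: [-3.141, -0.0, 1.056]
contact_force: [1.0, -0.6, 0.1]
opening: 0.469
clock: 36.1
eef_pos: [510.5, 164.4, 187.6]
tcp_rot: [3.14, -0.001, 1.914]
contact_force: [0.1, -0.1, -1.1]
opening: 0.468
avg pos [509.76 161.51 187.3 ] F [-0.21 -0.53 -0.59] M [ 0.    -0.016 -0.016] sd [0.14 0.74 0.04 0.29 0.08 0.24]
t 36.2 pos [509.6 160.8 187.3] rot [-3.141  0.     1.908] F [-0.5 -0.6 -0.3] open 39.9 q6 -0.03
need tx 37.7 ty 18.3 tz 2.3 spin -6.4  dist 42
```

Remaining is one planned row (tx 38.2, ty 18.6), no more spin.

```bash
python3 -m inch '[{"gripper":0.037,"tx":0.013,"ty":0.006,"tz":0,"spin":0},{"gripper":0.037,"tx":0.013,"ty":0.006,"tz":0,"spin":0},{"gripper":0.037,"tx":0.0122,"ty":0.0066,"tz":0,"spin":0},{"gripper":0.037,"tx":0,"ty":0,"tz":0.01,"spin":0},{"gripper":0.037,"tx":0,"ty":0,"tz":0.01,"spin":0},{"gripper":0.037,"tx":0,"ty":0,"tz":0,"spin":0},{"gripper":0.037,"tx":0,"ty":0,"tz":0,"spin":0},{"gripper":0.037,"tx":0,"ty":0,"tz":0,"spin":0}]' 45
python3 - <<'E'
from h import *
rd(2);go(514.4,202.4,150,1.9)
f=grab_frame("side"); u=proj(f,np.array([514,202,160.]));crop(f,u,24,15,f"e_side.png")
E
```

```text
clock: 37.0
eef_pos: [515.1, 201.9, 167.8]
tcp_rot: [-3.142, 0.0, 1.906]
contact_force: [-1.1, 0.5, -0.8]
opening: 0.468
avg pos [515.26 202.03 167.97] F [-0.11  0.14 -0.93] M [-0.016 -0.03  -0.03 ] sd [0.02 0.04 0.03 0.04 0.12 0.3 ]
t 37.1 pos [515.3 202.1 168. ] rot [ 3.141 -0.     1.906] F [-0.2  0.3 -1.2] open 40.2 q6 0.04
need tx 0.6 ty -0.7 tz 18.0 spin 0.3  dist 18
```

View pics/e_side.png

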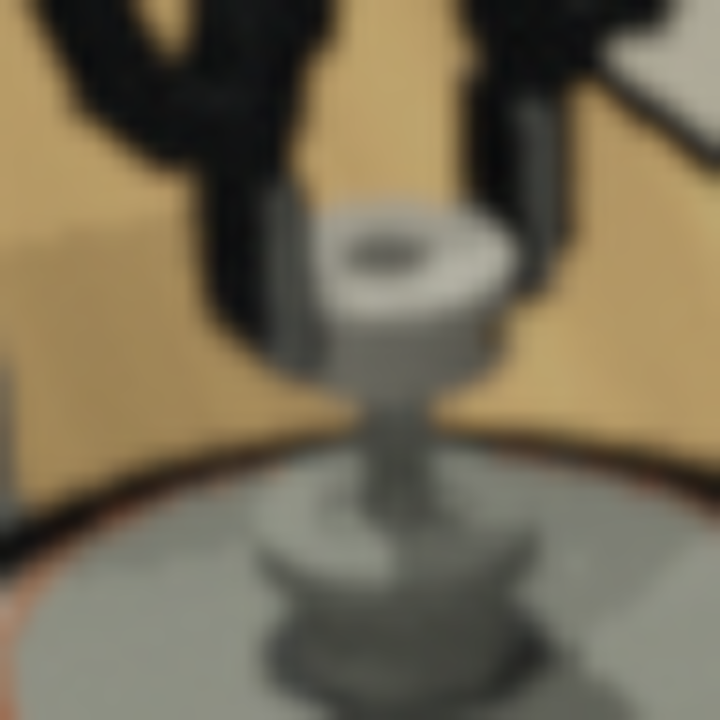

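```bash
python3 -m inch '[{"gripper":0.037,"tx":0.0006,"ty":-0.0007,"tz":0.004,"spin":0},{"gripper":0.037,"tx":0,"ty":0,"tz":0.004,"spin":0},{"gripper":0.037,"tx":0,"ty":0,"tz":0.001,"spin":0},{"gripper":0.037,"tx":0,"ty":0,"tz":0.001,"spin":0},{"gripper":0.037,"tx":0,"ty":0,"tz":0.001,"spin":0},{"gripper":0.037,"tx":0,"ty":0,"tz":0,"spin":0},{"gripper":0.037,"tx":0,"ty":0,"tz":0,"spin":0},{"gripper":0.037,"tx":0,"ty":0,"tz":0,"spin":0}]' 45
python3 - <<'E'
from h import *
rd(2)
E
python3 -m inch '[{"gripper":0.037,"tx":0,"ty":0,"tz":0.001,"spin":0},{"gripper":0.037,"tx":0,"ty":0,"tz":0.001,"spin":0},{"gripper":0.037,"tx":0,"ty":0,"tz":0.001,"spin":0},{"gripper":0.037,"tx":0,"ty":0,"tz":0.0,"spin":0},{"gripper":0.037,"tx":0,"ty":0,"tz":0,"spin":0},{"gripper":0.037,"tx":0,"ty":0,"tz":0,"spin":0},{"gripper":0.037,"tx":0,"ty":0,"tz":0,"spin":0},{"gripper":0.037,"tx":0,"ty":0,"tz":0,"spin":0}]' 45
python3 - <<'E'
from h import *
rd(2)
E
```

```text
clock: 37.95
eef_pos: [514.3, 202.6, 156.8]
tcp_rot: [3.141, 0.0, 1.906]
contact_force: [-0.0, -0.1, -1.5]
opening: 0.467
avg pos [514.26 202.57 156.8 ] F [-0.56 -0.5  -1.13] M [-0.002 -0.008  0.007] sd [0.01 0.   0.01 0.24 0.28 0.55]
clock: 38.85
eef_pos: [514.2, 202.6, 153.7]
tcp_rot: [3.142, 0.0, 1.906]
contact_force: [0.1, -0.3, -1.6]
opening: 0.466
avg pos [514.2  202.58 153.74] F [ 0.02  0.09 -0.47] M [ 0.035 -0.002  0.034] sd [0.01 0.01 0.01 0.33 0.34 0.1 ]
```

```bash
python3 -m inch '[{"gripper":0.037,"tx":0,"ty":0,"tz":0.001,"spin":0},{"gripper":0.037,"tx":0,"ty":0,"tz":0.001,"spin":0},{"gripper":0.037,"tx":0,"ty":0,"tz":0.001,"spin":0},{"gripper":0.037,"tx":0,"ty":0,"tz":0.001,"spin":0},{"gripper":0.037,"tx":0,"ty":0,"tz":0.001,"spin":0},{"gripper":0.037,"tx":0,"ty":0,"tz":0,"spin":0},{"gripper":0.037,"tx":0,"ty":0,"tz":0,"spin":0},{"gripper":0.037,"tx":0,"ty":0,"tz":0,"spin":0}]' 45
python3 - <<'E'
from h import *
rd(2)
E
python3 -m inch '[{"gripper":0.037,"tx":0,"ty":0,"tz":0.001,"spin":0},{"gripper":0.037,"tx":0,"ty":0,"tz":0.001,"spin":0},{"gripper":0.037,"tx":0,"ty":0,"tz":0.001,"spin":0},{"gripper":0.037,"tx":0,"ty":0,"tz":0.001,"spin":0},{"gripper":0.037,"tx":0,"ty":0,"tz":0,"spin":0},{"gripper":0.037,"tx":0,"ty":0,"tz":0,"spin":0},{"gripper":0.037,"tx":0,"ty":0,"tz":0,"spin":0},{"gripper":0.037,"tx":0,"ty":0,"tz":0,"spin":0}]' 45
python3 - <<'E'
from h import *
rd(2)
E
```

```text
clock: 39.75
eef_pos: [514.3, 202.5, 148.7]
tcp_rot: [3.141, 0.0, 1.906]
contact_force: [1.9, -0.7, -0.9]
opening: 0.47
avg pos [514.33 202.5  148.73] F [ 2.4  -0.84 -0.93] M [-0.231 -0.264 -0.012] sd [0.01 0.   0.   0.14 0.08 0.17]
clock: 40.65
eef_pos: [514.2, 202.5, 144.7]
tcp_rot: [-3.142, 0.0, 1.906]
contact_force: [2.4, -1.7, 3.4]
opening: 0.466
avg pos [514.21 202.53 144.72] F [ 2.35 -1.99  3.51] M [-0.361 -0.35  -0.02 ] sd [0.01 0.01 0.   0.37 0.21 0.36]
```

```bash
python3 -m inch '[{"gripper":0.037,"tx":-0.0002,"ty":0.0002,"tz":0,"spin":0},{"gripper":0.037,"tx":0,"ty":0,"tz":0.001,"spin":0},{"gripper":0.037,"tx":0,"ty":0,"tz":0.001,"spin":0},{"gripper":0.037,"tx":0,"ty":0,"tz":0.001,"spin":0},{"gripper":0.037,"tx":0,"ty":0,"tz":0.001,"spin":0},{"gripper":0.037,"tx":0,"ty":0,"tz":0,"spin":0},{"gripper":0.037,"tx":0,"ty":0,"tz":0,"spin":0},{"gripper":0.037,"tx":0,"ty":0,"tz":0,"spin":0}]' 45
python3 - <<'E'
from h import *
rd(2)
E
python3 -m inch '[{"gripper":0.037,"tx":0,"ty":0,"tz":0.001,"spin":0},{"gripper":0.037,"tx":0,"ty":0,"tz":0.001,"spin":0},{"gripper":0.037,"tx":0,"ty":0,"tz":0.0005,"spin":0},{"gripper":0.037,"tx":0,"ty":0,"tz":0,"spin":0},{"gripper":0.037,"tx":0,"ty":0,"tz":0,"spin":0},{"gripper":0.037,"tx":0,"ty":0,"tz":0,"spin":0},{"gripper":0.037,"tx":0,"ty":0,"tz":0,"spin":0},{"gripper":0.037,"tx":0,"ty":0,"tz":0,"spin":0}]' 45
python3 - <<'E'
from h import *
rd(2)
E
```

```text
clock: 41.55
eef_pos: [514.2, 202.3, 140.3]
tcp_rot: [-3.141, 0.0, 1.906]
contact_force: [3.4, -1.2, -3.6]
opening: 0.473
avg pos [514.19 202.3  140.34] F [ 3.64 -1.77 -5.03] M [-0.265 -0.561 -0.019] sd [0.01 0.   0.   0.33 0.08 0.88]
clock: 42.45
eef_pos: [514.3, 202.4, 138.0]
tcp_rot: [-3.141, 0.0, 1.906]
contact_force: [3.1, -1.5, -4.8]
opening: 0.467
avg pos [514.32 202.38 138.07] F [ 2.66 -1.62 -5.08] M [-0.222 -0.56  -0.004] sd [0.01 0.01 0.   0.17 0.64 0.7 ]
```

```bash
python3 -m inch '[{"gripper":0.037,"tx":0,"ty":0,"tz":0.0005,"spin":0},{"gripper":0.037,"tx":0,"ty":0,"tz":0.0005,"spin":0},{"gripper":0.037,"tx":0,"ty":0,"tz":0.0005,"spin":0},{"gripper":0.037,"tx":0,"ty":0,"tz":0,"spin":0},{"gripper":0.037,"tx":0,"ty":0,"tz":0,"spin":0},{"gripper":0.037,"tx":0,"ty":0,"tz":0,"spin":0},{"gripper":0.037,"tx":0,"ty":0,"tz":0,"spin":0},{"gripper":0.037,"tx":0,"ty":0,"tz":0,"spin":0}]' 45
python3 - <<'E'
from h import *
rd(2)
f=grab_frame("side"); u=proj(f,np.array([514,202,140.]));crop(f,u,24,15,f"e2_side.png")
E
```

```text
clock: 43.35
eef_pos: [514.5, 202.4, 137.0]
tcp_rot: [3.141, 0.0, 1.906]
contact_force: [0.2, -3.4, 5.8]
opening: 0.462
avg pos [514.46 202.42 137.04] F [ 0.13 -3.95  5.74] M [-0.612  0.098  0.018] sd [0.   0.03 0.02 0.35 0.21 0.07]
```

View pics/e2_side.png

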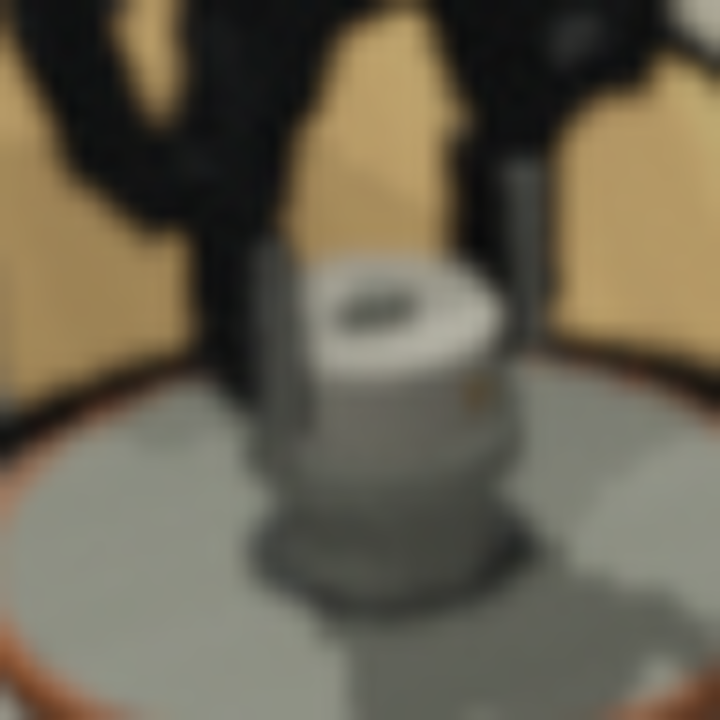

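```bash
python3 -m inch '[{"gripper":0.037,"tx":0,"ty":0,"tz":0.0003,"spin":0},{"gripper":0.037,"tx":0,"ty":0,"tz":0.0003,"spin":0},{"gripper":0.037,"tx":0,"ty":0,"tz":0,"spin":0},{"gripper":0.037,"tx":0,"ty":0,"tz":0,"spin":0},{"gripper":0.037,"tx":0,"ty":0,"tz":0,"spin":0},{"gripper":0.037,"tx":0,"ty":0,"tz":0,"spin":0},{"gripper":0.037,"tx":0,"ty":0,"tz":0,"spin":0},{"gripper":0.037,"tx":0,"ty":0,"tz":0,"spin":0}]' 45
python3 - <<'E'
from h import *
rd(2)
E
```

```text
clock: 44.3
eef_pos: [514.5, 202.4, 137.0]
tcp_rot: [3.141, 0.0, 1.906]
contact_force: [-1.3, -4.3, 11.4]
opening: 0.466
avg pos [514.51 202.44 136.99] F [-1.89 -3.49 12.01] M [-0.747  0.415  0.014] sd [0.   0.   0.   0.04 0.23 0.13]
```

```bash
python3 -m inch '[{"gripper":0.065,"tx":0,"ty":0,"tz":0,"spin":0},{"gripper":0.065,"tx":0,"ty":0,"tz":0,"spin":0},{"gripper":0.065,"tx":0,"ty":0,"tz":0,"spin":0},{"gripper":0.065,"tx":0,"ty":0,"tz":-0.01,"spin":0},{"gripper":0.075,"tx":0,"ty":0,"tz":-0.02,"spin":0},{"gripper":0.075,"tx":0,"ty":0,"tz":-0.03,"spin":0},{"gripper":0.075,"tx":0,"ty":0,"tz":-0.03,"spin":0},{"gripper":0.075,"tx":0,"ty":0,"tz":0,"spin":0}]' 20
python3 -m inch '[{"gripper":0.075,"tx":-0.04,"ty":0,"tz":-0.02,"spin":0},{"gripper":0.075,"tx":-0.04,"ty":0,"tz":0,"spin":0},{"gripper":0.075,"tx":-0.04,"ty":0,"tz":0,"spin":0},{"gripper":0.075,"tx":-0.04,"ty":0,"tz":0,"spin":0},{"gripper":0.075,"tx":-0.04,"ty":0,"tz":0,"spin":0},{"gripper":0.075,"tx":-0.04,"ty":0,"tz":0,"spin":0},{"gripper":0.075,"tx":0,"ty":0,"tz":0,"spin":0},{"gripper":0.075,"tx":0,"ty":0,"tz":0,"spin":0}]' 20
python3 - <<'E'
from fit import *
rd(1)
f=grab_frame("side"); u=proj(f,np.array([514,202,140.]));crop(f,u,24,15,f"g_side.png")
t=grab_frame("top"); cv2.imwrite("pics/g_top.png",t["pixels"][:,:,::-1]);cv2.imwrite("pics/g_sidefull.png",f["pixels"][:,:,::-1])
for n,ff in(("side",f),("top",t)):
    for z in(149,152,155): print(n,z,*fit(ff,[(21,z),(18,105)] if 0 else [(21,z)],515,201,5))
    print(n,"washer",*fit(ff,[(25,134)],515,201,5))
E
```

```text
clock: 45.2
eef_pos: [516.7, 203.5, 230.8]
tcp_rot: [3.134, -0.0, 1.906]
contact_force: [1.4, -0.3, 0.5]
opening: 0.88
clock: 46.0
eef_pos: [593.1, -24.8, 245.7]
tcp_rot: [-3.141, -0.001, 1.904]
contact_force: [-0.3, -0.3, -0.5]
opening: 0.882
avg pos [592.9  -23.94 245.71] F [ 0.19  0.82 -0.32] M [ 0.023 -0.048  0.034] sd [0. 0. 0. 0. 0. 0.]
side 149 [516.4 202.7] 313.6
side 152 [515.5 197.3] 313.3
side 155 [514.6 192.4] 312.9
side washer [519.5 207.6] 215.2
top 149 [512.7 201.4] 281.3
top 152 [512.4 201. ] 281.0
top 155 [512.2 200.6] 280.7
top washer [515.3 207. ] 185.3
```

View pics/g_side.png

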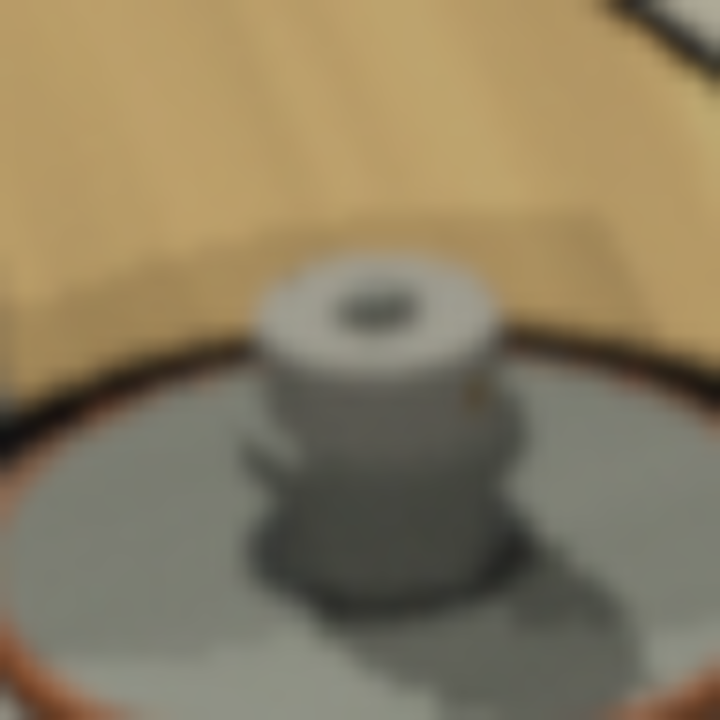

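View pics/g_top.png

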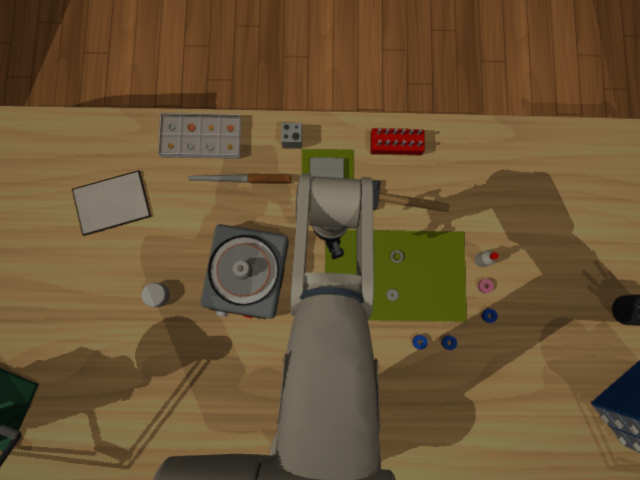

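View pics/g_sidefull.png

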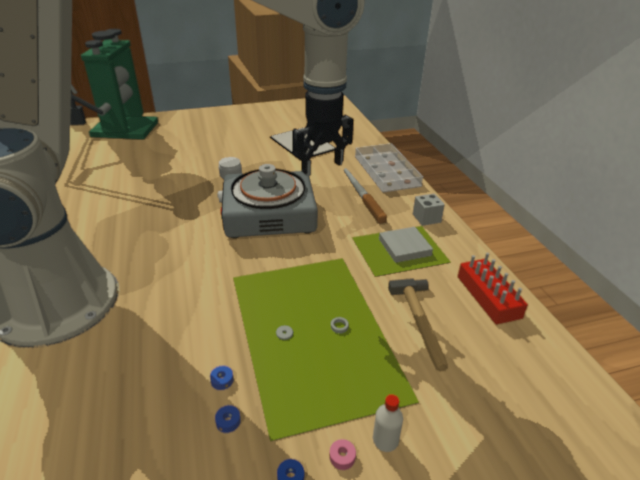

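```bash
python3 -c "
from rig import *
print(sign_off())"
```

```text
the job is handed in; nothing more can be done
None
```

I put the long spacer, the keyed washer and the retainer on the spindle in that order, drew the arm clear and handed the job in at about 46 s of the 72 s. No verdict is reported, so what follows rests on my own readings.

- **Spacer:** it met the lap disc at TCP z 108.7 mm, as expected, with about 4 N.
- **Washer:** it rested on the shoulder at first. My first turn by feel went past the match and gave up to 5.5 N of side force. I turned it back, it came free, slid down and met the spacer at TCP z 125.4 mm with about 8 N.
- **Retainer:** at the last step the vertical force went from a 5 N pull to a 5.7 N push. It then stopped hard at TCP z 137.0 mm, where home should be 136.9 mm, even with 12 N on it. I did not register the click itself.

**Last checks:**
- After release the retainer looks flat and has not shifted from where I pressed it.
- The top camera's fit, corrected for its offset, puts it within about 1 mm of the axis.
- The side camera's fit was about 3 mm off in y, which I put down to its weak depth. It does not suggest the retainer is sitting high.
- My fit for the washer's edge locked on the wrong outline, so I relied on the contact height there.
- The spare parts and the hammer, bottle and tin look unmoved in the pictures.
- The wrist never read more than about 12 N at any check. It was only read between moves, so brief peaks are not ruled out.

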